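# Set the height gate of a carrier feed track and feed the carriers

### The job

Set the height gate of the feed track: slide the setting block along the track until its steel tongue lies under the gate screw, and with the driver turn the screw down until its foot just touches the block, so that it can still be drawn out with a slight drag and is never jammed hard. Draw the block out and leave the screw at that height; then lay all the orange carriers flat on the open infeed and push them with the push stick through the guide channel until every one is wholly past the bridge, with no fingers on a carrier inside the channel. Finish with the driver hanging upright in its stand and the block and the stick standing on the black tool mat, and leave the other things on the table where they are.

Things in the scene. Friction and masses are not known exactly. Their poses are not given: they have to be found in the camera images.
- track: The feed track, fixed: aluminium base 88 (x) x 475 (y) x 5 mm, its floor 5 mm above the table. Origin on the table surface straight under the gate screw; +y is the feed direction. Open flat infeed without walls from y = -280 to -100 mm; flared mouth to -65 mm; then the guide channel to y = 185 mm, 32 mm wide (x = -16 to 16), grey walls 12 mm thick and 18 mm high above the floor.
- track_mouth (a point): Middle of the flared mouth of the channel, on the track floor (track y = -100 mm); two grey flared walls, 50 mm apart here, narrow to the 32 mm channel at y = -65 mm. Axes as the track.
- channel_end (a point): Middle of the far end of the channel, on the track floor, at the steel end stop (track y = 185 mm). Axes as the track.
- collar_top (a point): Centre of the top of the brass guide collar, 93 mm above the table, on the screw's axis (track x = y = 0). Bore 17 mm, widening to a funnel 27 mm wide in the top 10 mm; the screw head lies down inside. The collar sits on the blue bridge that crosses the channel: 24 mm thick in y, 86 mm wide in x, underside 50 mm and top 62 mm above the table. Axes as the track.
- gate_foot (a point): Lowest point of the gate screw's brass foot (10 mm rod, rounded end), over the middle of the channel. At the start 1.9 to 4.5 mm higher than the top of a setting block lying on the track floor would be. The block just drags when this point is 16 mm above the track floor, i.e. 21 mm above the table.
- gate_slot (a point): Middle of the floor of the screwdriver slot in the brass screw head, down inside the brass collar (about 69 mm above the table at the start, 66 mm when set). Slot 5 mm wide, 5 mm deep, 13 mm long, open at both ends, along this point's y axis; it turns and sinks with the screw. The floor of the slot is 45 mm above the foot point.
- gate_screw (a joint): Angle of the gate screw, rad; grows as it is turned clockwise seen from above, which lowers the foot by 8 mm a turn (1.273 mm per rad). Range 0 to 7. At 0 the slot lies along the track's y axis; the foot then stands 26.2 mm above the table, so it begins to touch a setting block at about 4.1 rad and drags by 4.3. Stiff: holds its place, turns with about 0.04 N m.
- driver: Flat-blade driver upright in its stand, 0.14 kg, 143 mm tall. Origin at the blade tip, z up the shaft. Blade 3 (x) x 12 (y) x 7 mm high, round 15 mm shaft to z = 60, orange flat-sided handle 22 (x) x 30 (y), z = 60 to 140 mm: blade and handle are broad along y. Grip across x near z = 100 mm. The blade enters the slot when their y axes agree within 0.15 rad (half turns alike).
- stand: Black driver stand 60 x 60 mm on a steel foot 85 x 85 mm, fixed; top 70 mm above the table. Origin under its centre.
- stand_hole (a point): Centre of the mouth of the stand's hole (square, 18 mm, with a 4 mm chamfer), 70 mm above the table. The driver hangs in it with the handle's shoulder on the stand's top, its tip then 10 mm above the table.
- tool_mat: Black rubber mat, 150 (x) x 190 (y) x 3 mm, fixed; origin under its centre. Block and stick start on it and go back on it, anywhere with their origins inside its outline.
- work_mat: Blue mat, 80 (x) x 310 (y) x 3 mm, fixed; origin under its centre. The carriers start on it.
- setting_block: Setting block, 0.32 kg: steel tongue 28 mm (x) by 90 mm (y) by 16 mm high, origin under its centre; near its rear end (-y) a blue upright handle 24 mm (x) by 16 mm (y), centred at y = -34 mm, from 16 to 60 mm high. The front end (+y) goes under the screw; grip the handle across x near 50 mm height.
- push_stick: Yellow plastic push stick, 0.09 kg: flat blade 24 mm (x) by 100 mm (y) by 10 mm high, origin under its centre, its front end (+y, black rubber band) does the pushing; upright handle 22 mm (x) by 20 mm (y) centred at y = -35 mm, from the blade to 64 mm high. Grip the handle across x near 50 mm height.
- carrier1: Orange carrier with a dark glass strip in its top, 28 mm wide (x), 36 mm long (y), 14 mm high, 45 g; origin under its centre. It goes lengthwise (y) through the channel, either end first. Two to four carriers are present.
- carrier2: Orange carrier with a dark glass strip in its top, 28 mm wide (x), 36 mm long (y), 14 mm high, 45 g; origin under its centre. It goes lengthwise (y) through the channel, either end first. Two to four carriers are present.
- carrier3: Orange carrier with a dark glass strip in its top, 28 mm wide (x), 36 mm long (y), 14 mm high, 45 g; origin under its centre. It goes lengthwise (y) through the channel, either end first. Two to four carriers are present.
- carrier4: Orange carrier with a dark glass strip in its top, 28 mm wide (x), 36 mm long (y), 14 mm high, 45 g; origin under its centre. It goes lengthwise (y) through the channel, either end first. Two to four carriers are present.
Things that resemble listed ones, but are neither listed nor needed, are in the scene too. Leave any green or turquoise look-alike of the carrier2 alone.

How it is judged:
By the outcome, as a careful person would: the job done as asked, in the order asked, and still so for the second after the job is handed in, with the robot touching nothing.
Of carrier1, carrier2, carrier3, carrier4 only 2 to 4 are there at a start; the rules pass over those that are not, and their reading is None.
At some moment in a run one of carrier1, carrier2, carrier3, carrier4 may be knocked a few centimetres aside while the robot is not near it.
It also fails if it takes over 210 s, if anything falls off the work surface, if the arm or the gripper's body presses on something with over 40 N, if the wrist force passes 120 N, or if a joint passes its speed limit or range.

### The arm

A 6-joint arm with a two-finger parallel gripper is mounted at the origin on the work surface. World frame = base frame: x ahead of the robot, y to its left, z up, the work surface at z = 0. Lengths are in m, angles in rad, forces in N, time in s.
With the tool pointing down it reaches from about 0.35 to 0.975 m from the base axis. Payload 4.9 kg.
Tool frame: the origin (TCP) lies at the very end of the fingers, on their centre line; the grasp point (between the pads) lies behind it (manip.pinch_z is the y of the grasp point in the tool frame, in m); y points along the fingers, x is the direction in which the jaws open and shut, and the axes are right-handed (so a half turn about y gives the same grasp; the last joint's range is limited). The gripper opens to 85 mm and grips with 20 to 120 N. Pads are 22 mm wide; open, the fingers measure 114 mm over their backs; the gripper's body (76 mm by 85 mm) begins 54 mm behind the grasp point. The pads swing forward as they close: fully open they stand 13 mm farther back than shut.
Start: joints at [-1.341, 0.053, 1.613, -0, 1.476, -0.119], TCP at [0.214, -0.587, 0.231] pointing down, gripper open.
Joint ranges: [-3.01, 3.01], [-1.01, 2.22], [0.06, 2.58], [-1.02, 4.17], [0.09, 2.62], [-3.14, 3.14]. Speed limits (rad/s): [2.57, 2.57, 3.14, 3.14, 3.14, 3.14].

### API

Orientations are given as a unit quaternion [w, x, y, z].
In Python, from plant import manip gives the robot as it stands.
- The arm moves only by the tool drive_tool, never from a script. Its argument "motion" is a list of rows, each a list of 3 entries, a list of its own where there are three numbers: the shift along the tool's x, y, z in units of 25 mm (1.0 is 25 mm), then the turn, a rotation vector about the tool's x, y, z in units of 5 degrees (1.0 is 5 degrees), then the closure, from -1 (fully open) to 1 (shut). A call has 1 to 12 rows; each row shifts and turns the commanded pose from where the row before left it, along the tool's axes as they then stand; what a row does not reach is not made up. A row lasts 1/10 s, in which the tool goes at most 50 mm and 8.59 degrees, less where a joint would pass 70% of its speed; a pose out of reach is approached as far as the arm can. A call is refused whole if a number of a shift passes 1 or a number of a turn 1, either way. A call with a gripper value outside its range is refused whole. The fingers move at their own pace and stop on an object; the grip force is fixed at half the most. Time passes only in rows, so rows that do not move let the fingers close. It gives the time, the measured TCP pose, the force and the opening at its end, in the units of the state.
- manip.state(): the state, without advancing time (a new reading comes with each control period).
- manip.grab_frame(name): name is "scene" or "side" or "wrist"; returns a dict with "img" (400x640x3 uint8, blue, green, red), "range_z" (400x640 float32, m along the optical axis (not along the pixel's ray), 0 where there is no reading), "camera_matrix" (3x3 intrinsics, pixels), "k1" (the pictures are not rectified: a ray, as slopes to the right and down, at radius r is drawn at 1 + k1 r^2 times it, then the intrinsics apply), "world_from_camera" (4x4, takes a point from camera to world coordinates); the wrist camera has in their place "T_tool_cam" (4x4, takes a point from camera to tool coordinates, whose origin is the TCP and whose axes are the tool frame's). Camera axes: x right, y down, z forward; pixel columns grow to the right and rows downward; lengths in m; the calibration is good to about 2 mm. A picture is of the moment at which its call begins: read the wrist's pose just before it.
- manip.job_done(): hands the job in, once; it reports no verdict.
The state is a dict: "time": time; "joint_pos": joint angles; "joint_vel": joint speeds; "joint_efforts": joint torques, N m; "tool_pos": TCP position; "tool_rot": TCP orientation; "contact_force": force on the tool from outside, world axes, zero at the start; "ft_torque": the same for the moment, N m; "gripper_width": opening from 0.0 (shut) to 1.0 (fully open).
Only numpy, scipy, OpenCV 4.12 (cv2) and the standard library are available. Lean on these libraries where they do the work, as an engineer would, in place of code of your own. Each camera call takes 0.05 s, during which the arm holds its last target. There are 200 camera calls.

## Working session

There is one attempt and no reset: what is moved stays moved. The work goes in short steps, Python scripts to look and compute and a tool call to move; the robot and the scene stay as the last step left them, time stands still between calls to the robot, and variables do not carry over. Pictures are saved under pics/ and viewed, about 12 in all and at most 16, crops included, and the job is handed in when it is done.

Besides the shell and the picture viewer there is one more tool, called after ">>>" as name(argument=value, ...), one argument or row to a line, values as JSON. drive_tool: Moves the arm, as the interface text tells. Its arguments: {"type":"object","properties":{"motion":{"type":"array","items":{"type":"array"}}},"required":["motion"]}

```bash
ls; mkdir -p pics; cat > h.py <<'E'
import numpy as np, cv2
from plant import manip
from scipy.spatial.transform import Rotation as R
def tool():
    s=manip.state(); q=s["tool_rot"]; T=np.eye(4)
    T[:3,:3]=R.from_quat([q[1],q[2],q[3],q[0]]).as_matrix(); T[:3,3]=s["tool_pos"]; return T
def grab(n):
    T=tool(); f=manip.grab_frame(n)
    f["T"]=T@f["T_tool_cam"] if n=="wrist" else np.array(f["world_from_camera"])
    return f
def rays(f,uv):
    uv=np.asarray(uv,float).reshape(-1,1,2)
    d=np.array([f["k1"],0,0,0,0],float)
    return cv2.undistortPoints(uv,np.array(f["camera_matrix"],float),d).reshape(-1,2)
def onplane(f,uv,z):
    n=rays(f,uv); d=np.c_[n,np.ones(len(n))]@f["T"][:3,:3].T; o=f["T"][:3,3]
    return o+d*((z-o[2])/d[:,2])[:,None]
def cloud(f):
    v,u=np.mgrid[0:400,0:640]; n=rays(f,np.c_[u.ravel(),v.ravel()]); z=f["range_z"].ravel()
    P=np.c_[n*z[:,None],z]@f["T"][:3,:3].T+f["T"][:3,3]; P[z==0]=np.nan
    return P.reshape(400,640,3)
def go(p,yaw=None):
    """needed shift in tool axes (25mm units) to world p; turn in 5deg about tool y so tool x heads to yaw"""
    T=tool(); d=T[:3,:3].T@(np.array(p)-T[:3,3])/0.025
    print("tool",T[:3,3].round(4),"yaw x",np.degrees(np.arctan2(T[1,0],T[0,0])).round(2),"shift",d.round(3))
    if yaw is not None:
        e=(np.degrees(np.arctan2(T[1,0],T[0,0]))-np.degrees(yaw)+90)%180-90
        print("turn y units",round(e/5,3))
E
python3 - <<'E'
from h import *
print(manip.state(), manip.pinch_z)
for n in("scene","side"):
    f=grab(n); cv2.imwrite(f"pics/{n}0.png",f["img"]); print(n,f["T"].round(3).tolist(),f["k1"],f["camera_matrix"])
print(tool())
E
```

```text
pics
{'time': 0.0, 'joint_pos': array([-1.34099947e+00,  5.33728959e-02,  1.61426762e+00, -1.96882929e-05,
        1.47601691e+00, -1.18996448e-01]), 'joint_vel': array([-2.66163540e-05,  8.47249072e-04,  1.13621921e-03,  4.29723364e-04,
        3.95150747e-04,  1.72743846e-04]), 'joint_efforts': array([-1.23984140e-03, -3.93684053e+01, -3.70180106e+01, -1.51441332e-04,
        7.11461005e-03,  1.26218328e-05]), 'tool_pos': array([ 0.21345823, -0.58676189,  0.23006884]), 'tool_rot': array([ 0.57965442, -0.57869111,  0.40620656, -0.40510935]), 'contact_force': array([0.13932955, 0.04664989, 0.17246806]), 'ft_torque': array([-0.0392468 ,  0.0634974 , -0.01371006]), 'gripper_width': 0.9974136292074394} -0.0187
scene [[0.046, 0.696, -0.716, 1.253], [0.999, -0.039, 0.026, -0.044], [-0.01, -0.717, -0.697, 0.83], [0.0, 0.0, 0.0, 1.0]] -0.06708607697109932 [[443.17718514   0.         320.92100543]
 [  0.         443.17718514 200.19209812]
 [  0.           0.           1.        ]]
side [[-0.783, -0.343, 0.519, -0.031], [-0.622, 0.432, -0.653, 0.644], [-0.001, -0.834, -0.552, 0.642], [0.0, 0.0, 0.0, 1.0]] -0.09704054818865804 [[442.93123177   0.         313.28667256]
 [  0.         442.93123177 201.07366334]
 [  0.           0.           1.        ]]
[[ 3.41783705e-01 -4.29307146e-04  9.39778545e-01  2.13495970e-01]
 [-9.39776838e-01  1.80428045e-03  3.41783908e-01 -5.86794044e-01]
 [-1.84235433e-03 -9.99998280e-01  2.13220745e-04  2.30183097e-01]
 [ 0.00000000e+00  0.00000000e+00  0.00000000e+00  1.00000000e+00]]
```

View pics/scene0.png

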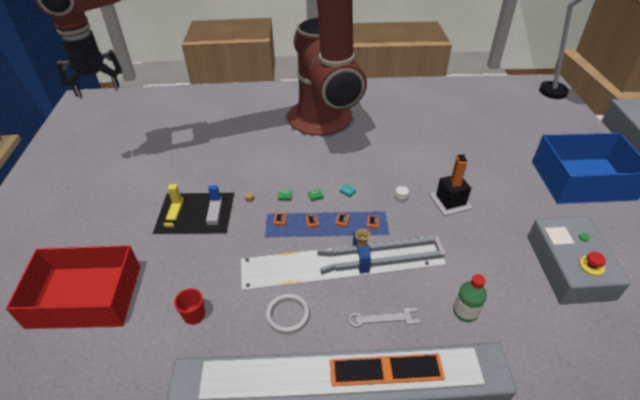

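View pics/side0.png

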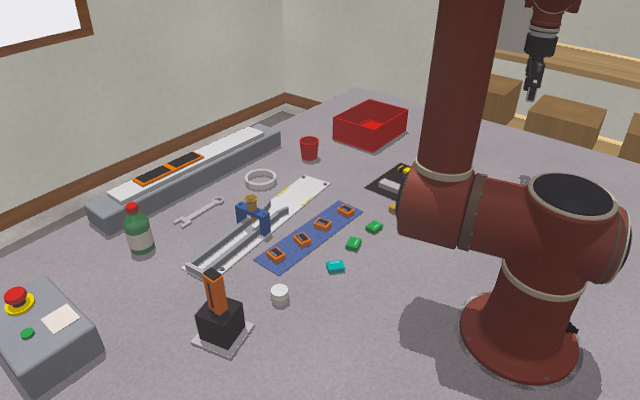

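The scene view shows four orange carriers on the blue mat at (280,219), (312,221), (342,219) and (373,221). The three green/turquoise look-alikes are at (285,195), (316,195) and (348,190), and I'll leave those alone. The yellow stick (173,205) and the block with the blue handle (213,203) are on the black mat. The driver is in its stand at (455,185), and the bridge and collar are at (363,245).

```bash
python3 - <<'E'
from h import *
f=grab("scene"); P=cloud(f); hsv=cv2.cvtColor(f["img"],cv2.COLOR_BGR2HSV)
def blobs(lo,hi,nm,roi=None,mn=12):
    m=cv2.inRange(hsv,lo,hi)
    if roi: k=np.zeros_like(m); k[roi[1]:roi[3],roi[0]:roi[2]]=255; m&=k
    n,l,s,c=cv2.connectedComponentsWithStats(m)
    for i in range(1,n):
        if s[i,4]>=mn:
            q=P[l==i]; q=q[~np.isnan(q[:,0])]
            print(nm,c[i].round(),s[i,4],"med",np.median(q,0).round(3),"min",np.percentile(q,3,axis=0).round(3),"max",np.percentile(q,97,axis=0).round(3))
blobs((3,150,120),(16,255,255),"orange",(150,140,520,340))
blobs((100,120,40),(125,255,255),"blue",(150,150,450,340))
blobs((20,120,120),(32,255,255),"yellow",(150,150,500,300))
blobs((0,0,0),(180,255,40),"black",(140,170,500,240),40)
blobs((0,0,165),(180,40,255),"white",(230,220,460,300),40)
w=manip.grab_frame("wrist"); print(w["T_tool_cam"].round(3).tolist(),w["camera_matrix"],w["k1"])
E
```

```text
orange [459. 172.] 168 med [0.442 0.328 0.118] min [0.433 0.321 0.079] max [0.445 0.337 0.15 ]
orange [280. 221.] 51 med [ 0.49  -0.118  0.016] min [ 0.466 -0.133  0.011] max [ 0.494 -0.108  0.02 ]
orange [312. 223.] 50 med [ 0.5   -0.042  0.016] min [ 0.48  -0.052  0.009] max [ 0.506 -0.028  0.019]
orange [342. 222.] 45 med [0.502 0.035 0.016] min [0.482 0.023 0.011] max [0.507 0.049 0.019]
orange [372. 224.] 48 med [0.512 0.108 0.016] min [0.49  0.099 0.009] max [0.518 0.122 0.019]
blue [214. 192.] 139 med [ 0.406 -0.292  0.048] min [ 0.393 -0.304  0.027] max [ 0.409 -0.281  0.064]
blue [353. 231.] 20 med [0.568 0.056 0.058] min [0.51  0.054 0.001] max [0.58  0.067 0.063]
blue [355. 240.] 18 med [0.589 0.056 0.055] min [0.58  0.055 0.026] max [0.599 0.059 0.062]
blue [364. 259.] 234 med [0.65  0.072 0.058] min [0.619 0.061 0.017] max [0.654 0.082 0.064]
yellow [173. 203.] 329 med [ 0.407 -0.399  0.014] min [ 0.392 -0.419  0.002] max [ 0.458 -0.388  0.067]
yellow [249. 195.] 18 med [ 0.389 -0.205  0.018] min [ 0.381 -0.212  0.015] max [ 0.395 -0.199  0.02 ]
yellow [168. 224.] 26 med
[... 319 characters left out ...]
] min [0.569 0.255 0.022] max [0.616 0.264 0.026]
white [403. 251.] 458 med [0.592 0.173 0.005] min [0.579 0.1   0.002] max [0.614 0.247 0.024]
white [292. 268.] 2919 med [ 0.628 -0.095  0.005] min [ 0.585 -0.202  0.001] max [0.67  0.049 0.008]
white [406. 266.] 465 med [0.635 0.171 0.006] min [0.622 0.094 0.002] max [0.648 0.262 0.009]
white [288. 296.] 96 med [ 0.713 -0.098  0.02 ] min [ 0.706 -0.127  0.001] max [ 0.722 -0.07   0.023]
[[1.0, 0.001, 0.0, 0.001], [0.0, -0.319, 0.948, -0.142], [0.001, -0.948, -0.319, 0.083], [0.0, 0.0, 0.0, 1.0]] [[304.13314752   0.         320.96312931]
 [  0.         304.13314752 199.98524834]
 [  0.           0.           1.        ]] -0.040814582310811635
```

>>> drive_tool(
  motion=[
    [[-0.55, 0, 1], [0, 0, 0], -1],
    [[-0.55, 0, 1], [0, 0, 0], -1],
    [[-0.55, 0, 1], [0, 0, 0], -1],
    [[-0.55, 0, 1], [0, 0, 0], -1],
    [[-0.55, 0, 1], [0, 0, 0], -1],
    [[-0.55, 0, 1], [0, 0, 0], -1],
    [[-0.55, 0, 1], [0, 0, 0], -1],
    [[-0.55, 0, 1], [0, 0, 0], -1],
    [[-0.55, 0, 1], [0, 0, 0], -1],
    [[-0.55, 0, 1], [0, 0, 0], -1],
    [[-0.55, 0, 1], [0, 0, 0], -1],
  ],
)

```text
time: 1.3
tool_pos: [0.4209, -0.3502, 0.2311]
tool_rot: [0.579, -0.579, 0.406, -0.406]
contact_force: [0.9, -0.4, -0.5]
gripper_width: 1.0
```

>>> drive_tool(
  motion=[
    [[0, 0, 0], [0, 1, 0], -1],
    [[0, 0, 0], [0, 1, 0], -1],
    [[0, 0, 0], [0, 1, 0], -1],
    [[0, 0, 0], [0, 1, 0], -1],
    [[0, 0, 0], [0, 0, 0], -1],
    [[0, 0, 0], [0, 0, 0], -1],
  ],
)

```text
time: 1.9
tool_pos: [0.4203, -0.3511, 0.2311]
tool_rot: [-0.5, 0.5, -0.5, 0.5]
contact_force: [0.1, 0.5, -0.5]
gripper_width: 0.996
```

```bash
python3 - <<'E'
from h import *
f=grab("wrist"); cv2.imwrite("pics/w1.png",f["img"]); go([.42,-.35,.23],-np.pi/2)
import pickle; pickle.dump(f,open("w1.pkl","wb"))
E
```

```text
tool [ 0.4203 -0.3512  0.2312] yaw x -89.93 shift [-0.047  0.046 -0.011]
turn y units 0.013
```

View pics/w1.png

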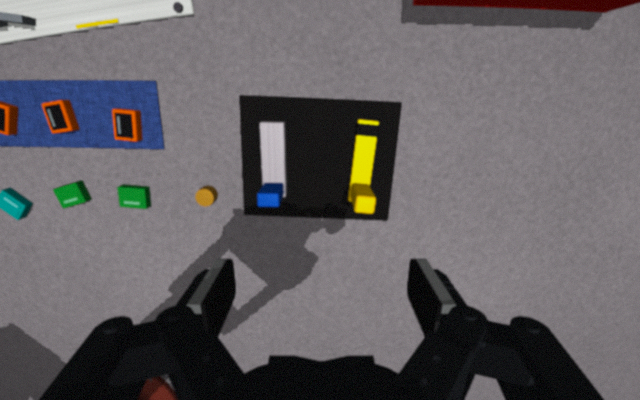

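The wrist picture shows the block with its tongue at (272,155) and blue handle at (270,195), and the stick with its blade at (364,160) and handle at (363,200). Both have their fronts toward +x world.

```bash
cat >> h.py <<'E'
def rect(f,lo,hi,z,roi,mn=30,show=True):
    hsv=cv2.cvtColor(f["img"],cv2.COLOR_BGR2HSV); m=cv2.inRange(hsv,lo,hi)
    k=np.zeros_like(m); k[roi[1]:roi[3],roi[0]:roi[2]]=255; m&=k
    m=cv2.morphologyEx(m,cv2.MORPH_CLOSE,np.ones((3,3)))
    out=[]
    for c in cv2.findContours(m,cv2.RETR_EXTERNAL,cv2.CHAIN_APPROX_NONE)[0]:
        if cv2.contourArea(c)<mn: continue
        w=onplane(f,c.reshape(-1,2),z)[:,:2]
        (cx,cy),(a,b),th=cv2.minAreaRect((w*1000).astype(np.float32))
        if a<b: th+=90; a,b=b,a
        out.append((c.reshape(-1,2).mean(0).round(),round(cx,1),round(cy,1),round(a,1),round(b,1),round((th+90)%180-90,1)))
        if show: print("px",out[-1][0],"xy mm",out[-1][1:3],"LxW",out[-1][3:5],"long-axis deg",out[-1][5])
    return out
E
python3 - <<'E'
from h import *
import pickle; f=pickle.load(open("w1.pkl","rb")); P=cloud(f)
print("tongue");rect(f,(0,0,110),(180,60,255),.019,(250,110,300,190))
print("handle");rect(f,(100,120,60),(125,255,255),.063,(240,170,300,215))
print("stick blade");rect(f,(20,120,60),(34,255,255),.013,(330,110,400,185))
print("stick handle top");rect(f,(20,120,60),(34,255,255),.067,(330,185,400,220))
print("mat");rect(f,(0,0,0),(180,255,45),.003,(230,85,410,225),3000)
print("carriers");rect(f,(3,150,100),(16,255,255),.017,(0,80,160,160))
for u,v in((270,150),(270,190),(364,160),(364,203),(320,150),(440,150)): print((u,v),P[v,u].round(4))
print(f["img"][130:215:12,270].tolist())
E
```

```text
tongue
px [273. 155.] xy mm (437.9, -294.9) LxW (79.4, 28.3) long-axis deg -0.6
handle
px [270. 196.] xy mm (403.7, -296.2) LxW (29.0, 25.9) long-axis deg -89.9
stick blade
px [363. 160.] xy mm (432.5, -402.2) LxW (61.7, 27.2) long-axis deg -4.9
px [368. 122.] xy mm (477.6, -406.1) LxW (26.1, 7.1) long-axis deg 84.7
stick handle top
px [362. 199.] xy mm (400.7, -395.7) LxW (32.5, 30.4) long-axis deg 0.2
mat
px [318. 156.] xy mm (428.7, -348.0) LxW (187.2, 148.4) long-axis deg 87.6
carriers
px [125. 124.] xy mm (475.2, -124.1) LxW (36.0, 29.2) long-axis deg -6.2
px [  6. 118.] xy mm (484.6, 25.0) LxW (37.2, 12.6) long-axis deg -17.8
px [ 57. 116.] xy mm (485.6, -43.1) LxW (35.5, 29.3) long-axis deg 6.9
(270, 150) [ 0.4457 -0.2925  0.0198]
(270, 190) [ 0.4073 -0.2961  0.0539]
(364, 160) [ 0.4329 -0.4035  0.0135]
(364, 203) [ 0.3968 -0.3981  0.0663]
(320, 150) [ 0.443  -0.3507  0.0028]
(440, 150) [ 4.433e-01 -4.990e-01  1.000e-04]
[[196, 189, 196], [194, 188, 195], [186, 178, 186], [186, 179, 188], [180, 175, 181], [78, 33, 1], [192, 84, 12], [19, 23, 23]]
```

>>> drive_tool(
  motion=[
    [[-0.757, 0, -0.285], [0, 0.1, 0], -1],
    [[-0.757, 0, -0.285], [0, 0, 0], -1],
    [[-0.757, 0, -0.285], [0, 0, 0], -1],
    [[0, 1, 0], [0, 0, 0], -1],
    [[0, 1, 0], [0, 0, 0], -1],
    [[0, 1, 0], [0, 0, 0], -1],
    [[0, 1, 0], [0, 0, 0], -1],
    [[0, 1, 0], [0, 0, 0], -1],
    [[0, 1, 0], [0, 0, 0], -1],
    [[0, 1, 0], [0, 0, 0], -1],
    [[0, 0.5, 0], [0, 0, 0], -1],
    [[0, 0.4, 0], [0, 0, 0], -1],
  ],
)

```text
time: 3.15
tool_pos: [0.3991, -0.2941, 0.0329]
tool_rot: [0.498, -0.498, 0.502, -0.502]
contact_force: [-0.6, 0.4, 0.1]
gripper_width: 1.003
```

>>> drive_tool(
  motion=[
    [[0, 0, 0], [0, 0, 0], 1],
    [[0, 0, 0], [0, 0, 0], 1],
    [[0, 0, 0], [0, 0, 0], 1],
    [[0, 0, 0], [0, 0, 0], 1],
    [[0, 0, 0], [0, 0, 0], 1],
    [[0, 0, 0], [0, 0, 0], 1],
    [[0, 0, 0], [0, 0, 0], 1],
  ],
)

```text
time: 3.85
tool_pos: [0.4, -0.2948, 0.035]
tool_rot: [-0.498, 0.498, -0.502, 0.503]
contact_force: [-0.2, 2.8, 6.0]
gripper_width: 0.268
```

>>> drive_tool(
  motion=[
    [[0, -1, 0], [0, 0, 0], 1],
    [[0, -1, 0], [0, -1, 0], 1],
    [[0, -1, 0], [0, -1, 0], 1],
    [[0, -1, 0], [0, -1, 0], 1],
    [[0, -1, 0], [0, -1, 0], 1],
    [[0, -1, 0], [0, -1, 0], 1],
    [[0, 0, 0], [0, -1, 0], 1],
    [[0, 0, 0], [0, -1, 0], 1],
    [[0, 0, 0], [0, -1, 0], 1],
    [[0, 0, 0], [0, -1, 0], 1],
    [[0, 0, 0], [0, -1, 0], 1],
    [[0, 0, 0], [0, -1, 0], 1],
  ],
)

```text
time: 5.05
tool_pos: [0.3986, -0.2938, 0.1823]
tool_rot: [0.674, -0.674, 0.215, -0.214]
contact_force: [-0.5, -0.8, -4.1]
gripper_width: 0.272
```

>>> drive_tool(
  motion=[
    [[0, 0, 0], [0, -1, 0], 1],
    [[0, 0, 0], [0, -1, 0], 1],
    [[0, 0, 0], [0, -1, 0], 1],
    [[0, 0, 0], [0, -1, 0], 1],
    [[0, 0, 0], [0, -1, 0], 1],
    [[0, 0, 0], [0, -1, 0], 1],
    [[0, 0, 0], [0, -1, 0], 1],
    [[0, 0, 0], [0, 0, 0], 1],
  ],
)

```text
time: 5.85
tool_pos: [0.3987, -0.2938, 0.1824]
tool_rot: [0.708, -0.707, 0.004, -0.003]
contact_force: [0.3, 0.4, -2.9]
gripper_width: 0.269
```

>>> drive_tool(
  motion=[
    [[1, 0, 0.875], [0, 0, 0], 1],
    [[1, 0, 0.875], [0, 0, 0], 1],
    [[1, 0, 0.875], [0, 0, 0], 1],
    [[1, 0, 0.875], [0, 0, 0], 1],
    [[1, 0, 0.875], [0, 0, 0], 1],
    [[1, 0, 0.875], [0, 0, 0], 1],
    [[1, 0, 0.875], [0, 0, 0], 1],
    [[1, 0, 0.875], [0, 0, 0], 1],
    [[0, 0, 0], [0, 0, 0], 1],
    [[0, 0, 0], [0, 0, 0], 1],
  ],
)

```text
time: 6.85
tool_pos: [0.6005, -0.1207, 0.1826]
tool_rot: [-0.707, 0.707, -0.004, 0.002]
contact_force: [-0.8, 0.8, -2.5]
gripper_width: 0.269
```

```bash
python3 - <<'E'
from h import *
f=grab("wrist"); cv2.imwrite("pics/w2.png",f["img"]); go([.6,-.12,.185],0)
import pickle; pickle.dump(f,open("w2.pkl","wb"))
E
```

```text
tool [ 0.6002 -0.1212  0.1828] yaw x -0.56 shift [-0.007 -0.087  0.048]
turn y units -0.112
```

View pics/w2.png

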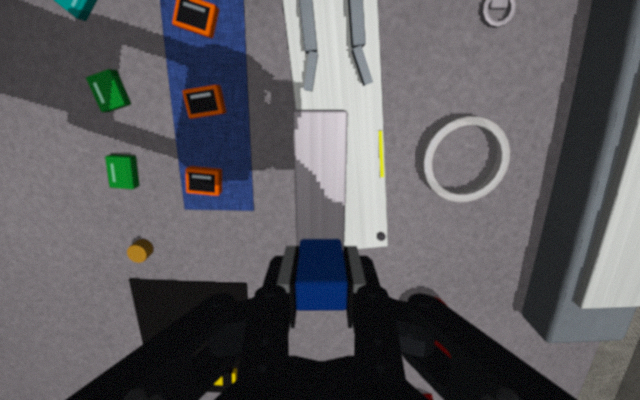

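The picture shows the held block straight in the jaws (tongue at 322,170), the track infeed with its corner at (385,240), the mouth walls at (310,70) and (362,65), and the carriers on the left. The bridge is outside the frame, so I'll move along +y.

>>> drive_tool(
  motion=[
    [[0, -0.33, 1], [0, 0, 0], 1],
    [[0, -0.33, 1], [0, 0, 0], 1],
    [[0, -0.33, 1], [0, 0, 0], 1],
    [[0, -0.33, 1], [0, 0, 0], 1],
    [[0, -0.33, 1], [0, 0, 0], 1],
    [[0, -0.33, 1], [0, 0, 0], 1],
    [[0, 0, 0], [0, 0, 0], 1],
    [[0, 0, 0], [0, 0, 0], 1],
  ],
)

```text
time: 7.7
tool_pos: [0.6017, 0.0281, 0.2333]
tool_rot: [-0.707, 0.707, -0.003, 0.003]
contact_force: [-0.1, -0.2, -4.4]
gripper_width: 0.27
```

```bash
python3 - <<'E'
from h import *
f=grab("wrist"); cv2.imwrite("pics/w3.png",f["img"]); go([.6,.03,.23],0)
import pickle; pickle.dump(f,open("w3.pkl","wb"))
E
```

```text
tool [0.6017 0.0278 0.2329] yaw x -0.6 shift [-0.067  0.114  0.089]
turn y units -0.12
```

View pics/w3.png

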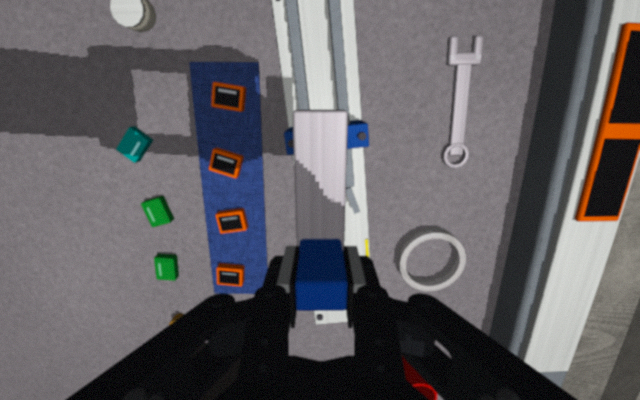

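The tongue hides the bridge middle, but both bridge ends are visible at (290,140) and (357,135). I'll fit the track from the base edges and the bridge from several views.

```bash
cat > trk.py <<'E'
from h import *
import pickle
w2=pickle.load(open("w2.pkl","rb")); w3=pickle.load(open("w3.pkl","rb"))
print("carriers"); rect(w3,(3,150,100),(16,255,255),.017,(195,60,270,295))
rect(w2,(3,150,100),(16,255,255),.017,(165,0,245,210))
# base right edge, left edge, and infeed end via subpixel gradient along rows
def edge(f,rows,u0,u1,z,sgn):
    g=cv2.GaussianBlur(cv2.cvtColor(f["img"],cv2.COLOR_BGR2GRAY).astype(np.float32),(5,5),0)
    d=np.gradient(g,axis=1)*sgn; pts=[]
    for v in rows:
        a,b=u0(v),u1(v); seg=d[v,a:b]; k=int(seg.argmax())
        if 0<k<len(seg)-1 and seg[k]>6:
            den=seg[k-1]-2*seg[k]+seg[k+1]; pts.append((a+k+.5*(seg[k-1]-seg[k+1])/den,v))
    w=onplane(f,pts,z)[:,:2]
    for _ in range(3):
        c=np.polyfit(w[:,1],w[:,0],1); r=w[:,0]-np.polyval(c,w[:,1]); w=w[abs(r)<max(.001,2*r.std())]
    print("edge n",len(w),"x at y=0:",c[1].round(4),"slope",c[0].round(4),"rms",r.std().round(5)); return c
print("right w2"); edge(w2,range(100,230),lambda v:374,lambda v:396,.005,-1)
print("right w3"); edge(w3,range(10,115),lambda v:340,lambda v:366,.005,-1)
print("left w3"); edge(w3,range(10,110),lambda v:270,lambda v:291,.005,1)
print("left w2"); edge(w2,range(5,100),lambda v:280,lambda v:300,.005,1)
print("bridge");rect(w3,(100,120,60),(125,255,255),.062,(280,110,375,165))
s=grab("scene"); P=cloud(s); hsv=cv2.cvtColor(s["img"],cv2.COLOR_BGR2HSV)
m=np.nan_to_num((P[...,2]>.03)&(P[...,2]<.11)&(P[...,1]>0)&(P[...,1]<.16)&(P[...,0]>.53)&(P[...,0]<.7))
print("collar"); 
q=P[m&(P[...,2]>.088)]; print(len(q)); 
if len(q): print(q.min(0).round(4),q.max(0).round(4),np.median(q,0).round(4))
cv2.imwrite("pics/s4.png",cv2.resize(s["img"][180:310,230:470],None,fx=3.3,fy=3.3,interpolation=cv2.INTER_CUBIC))
E
python3 trk.py
```

```text
carriers
px [229. 276.] xy mm (477.2, -120.2) LxW (35.8, 29.2) long-axis deg -7.2
px [231. 221.] xy mm (487.4, -39.1) LxW (36.7, 28.5) long-axis deg 7.2
px [225. 163.] xy mm (488.0, 36.2) LxW (36.4, 27.8) long-axis deg -19.1
px [227.  96.] xy mm (498.1, 112.4) LxW (35.0, 27.1) long-axis deg -10.2
px [202. 181.] xy mm (476.7, -121.4) LxW (36.5, 27.6) long-axis deg -6.5
px [202. 101.] xy mm (486.5, -40.9) LxW (34.9, 26.8) long-axis deg 7.6
px [194.  16.] xy mm (487.9, 34.9) LxW (36.7, 28.1) long-axis deg -18.6
right w2
edge n 130 x at y=0: 0.6589 slope -0.0954 rms 0.00014
right w3
edge n 105 x at y=0: 0.6592 slope -0.0976 rms 0.00012
left w3
edge n 100 x at y=0: 0.5717 slope -0.0931 rms 0.00015
left w2
edge n 87 x at y=0: 0.5719 slope -0.0923 rms 0.00012
bridge
px [288. 142.] xy mm (569.5, 66.6) LxW (22.5, 8.1) long-axis deg 87.8
px [357. 135.] xy mm (640.4, 72.7) LxW (24.9, 21.6) long-axis deg -87.8
collar
76
[0.5937 0.0533 0.088 ] [0.6246 0.0848 0.095 ] [0.6055 0.07   0.0914]
```

View pics/s4.png

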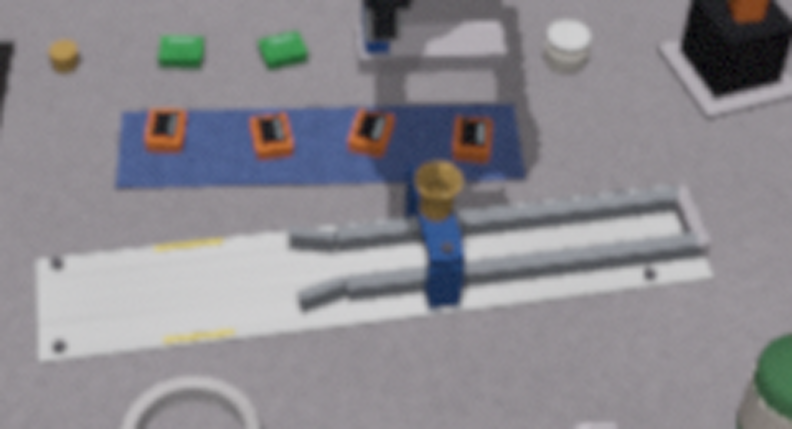

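The crop shows the infeed, flared mouth, bridge and brass collar, with nothing on the track. Next I'll get the track pose, the block's pose in the hand, and the carrier list in the track frame.

```bash
cat >> h.py <<'E'
YAW=np.arctan(0.0946); EY=np.array([-np.sin(YAW),np.cos(YAW)]); EX=np.array([np.cos(YAW),np.sin(YAW)])
def setO(y): return np.array([0.6154-0.0946*y,y])
def tr(p,O): d=np.array(p)[:2]-O; return (d@EX,d@EY)
E
python3 - <<'E'
from h import *
import pickle
w2=pickle.load(open("w2.pkl","rb")); w3=pickle.load(open("w3.pkl","rb"))
for f in (w2,w3):
    T=f["T"]@np.linalg.inv(np.array(manip.grab_frame("wrist")["T_tool_cam"])); z=T[2,3]-0.034+0.019
    g=f["img"][100:300,250:390]; print("tcp",T[:3,3].round(4))
    for v in (108,110,112): pass
    gr=cv2.GaussianBlur(cv2.cvtColor(f["img"],cv2.COLOR_BGR2GRAY),(3,3),0).astype(np.float32)
    d=np.gradient(gr,axis=1)
    L=[];Rr=[]
    for v in range(200,238,3):
        L.append((285+abs(d[v,285:305]).argmax(),v)); Rr.append((338+abs(d[v,338:356]).argmax(),v))
    for E in (L,Rr):
        w=onplane(f,E,z); c=np.polyfit(w[:,1],w[:,0],1); print("edge x at tcp y+.05",np.polyval(c,T[1,3]+.05).round(4),"slope",c[0].round(4))
    dv=np.gradient(gr,axis=0); F=[(u,100+abs(dv[100:120,u]).argmax()) for u in range(305,338,4)]
    w=onplane(f,F,z); print("front y - tcp y",(w[:,1]-T[1,3]).round(4), w[:,0].round(3))
# infeed end edge in w2
gr=cv2.cvtColor(w2["img"],cv2.COLOR_BGR2GRAY).astype(np.float32); gr=cv2.GaussianBlur(gr,(3,3),0); dv=np.gradient(gr,axis=0)
F=[(u,236+(-dv[236:256,u]).argmax()) for u in range(354,384,4)]; w=onplane(w2,F,.005); print(F)
O=setO(.069)
for p in w: print("end in track",np.round(tr(p,O),4))
# bridge from scene depth
s=grab("scene"); P=cloud(s)
for lo,hi in((.058,.064),(.088,.096)):
    m=(P[...,2]>lo)&(P[...,2]<hi)&(P[...,1]>0.02)&(P[...,1]<.12)&(P[...,0]>.55)&(P[...,0]<.68); q=P[m]
    t=np.array([tr(p,O) for p in q]); print(len(t),t.min(0).round(4),t.max(0).round(4))
print("j",manip.state()["joint_pos"].round(3))
for c in((477,-121),(487,-40),(488,35.5),(498,112.4)): print(np.round(tr(np.array(c)/1000,O),3))
E
```

```text
tcp [ 0.6005 -0.1207  0.1826]
edge x at tcp y+.05 0.5877 slope 0.0178
edge x at tcp y+.05 0.6158 slope 0.0272
front y - tcp y [0.0762 0.0762 0.0761 0.0761 0.0761 0.0761 0.0761 0.0761 0.076 ] [0.594 0.596 0.598 0.6   0.602 0.604 0.606 0.608 0.61 ]
tcp [0.6017 0.0281 0.2333]
edge x at tcp y+.05 0.5885 slope 0.0083
edge x at tcp y+.05 0.6213 slope 0.1416
front y - tcp y [0.0752 0.0747 0.0761 0.0761 0.0761 0.0761 0.0761 0.0746 0.0751] [0.596 0.598 0.6   0.602 0.604 0.606 0.608 0.609 0.611]
[(354, np.int64(246)), (358, np.int64(248)), (362, np.int64(255)), (366, np.int64(255)), (370, np.int64(247)), (374, np.int64(247)), (378, np.int64(247)), (382, np.int64(246))]
end in track [ 0.0045 -0.2749]
end in track [ 0.009 -0.278]
end in track [ 0.0132 -0.2877]
end in track [ 0.0179 -0.2882]
end in track [ 0.0232 -0.2782]
end in track [ 0.0278 -0.2786]
end in track [ 0.0325 -0.2791]
end in track [ 0.0372 -0.2783]
169 [-0.0438 -0.0124] [0.0441 0.0122]
74 [-0.0156 -0.0156] [0.0157 0.0152]
j [-0.077 -0.     1.664 -0.     1.478 -0.067]
[-0.149 -0.177]
[-0.132 -0.097]
[-0.123 -0.022]
[-0.106  0.054]
```

>>> drive_tool(
  motion=[
    [[0, 0, 0], [0, -0.6, 0], 1],
    [[0, 0, 0], [0, -0.6, 0], 1],
    [[0.08, 0, -1], [0, 0, 0], 1],
    [[0.08, 0, -1], [0, 0, 0], 1],
    [[0.08, 0, -1], [0, 0, 0], 1],
    [[0.08, 0, -1], [0, 0, 0], 1],
    [[0.08, 0, -1], [0, 0, 0], 1],
    [[0, 0, -1], [0, 0, 0], 1],
    [[0, 1, -0.43], [0, 0, 0], 1],
    [[0, 1, 0], [0, 0, 0], 1],
    [[0, 1, 0], [0, 0, 0], 1],
    [[0, 1, 0], [0, 0, 0], 1],
  ],
)

```text
time: 9.15
tool_pos: [0.6272, -0.1311, 0.132]
tool_rot: [0.706, -0.706, -0.033, 0.033]
contact_force: [0.7, 0.3, -2.8]
gripper_width: 0.271
```

>>> drive_tool(
  motion=[
    [[0, 1, 0], [0, 0, 0], 1],
    [[0, 1, 0], [0, 0, 0], 1],
    [[0, 0.4, 0], [0, 0, 0], 1],
    [[0, 0, 0], [0, 0, 0], 1],
    [[0, 0, 0], [0, 0, 0], 1],
  ],
)

```text
time: 9.65
tool_pos: [0.6282, -0.1307, 0.0743]
tool_rot: [-0.706, 0.706, 0.034, -0.033]
contact_force: [-0.1, -1.0, -2.8]
gripper_width: 0.267
```

```bash
cat >> h.py <<'E'
O=setO(.069)
def W(xt,yt,z): p=O+EX*xt+EY*yt; return [p[0],p[1],z]
E
python3 - <<'E'
from h import *
for _ in range(4): go(W(-.0008,-.201,.0365),YAW); manip.grab_frame("wrist")
E
```

```text
tool [ 0.6282 -0.1307  0.0743] yaw x 5.46 shift [-0.052  1.514 -0.014]
turn y units 0.012
tool [ 0.6287 -0.1307  0.0751] yaw x 5.47 shift [-0.075  1.546 -0.009]
turn y units 0.012
tool [ 0.6289 -0.1308  0.0755] yaw x 5.48 shift [-0.084  1.56  -0.007]
turn y units 0.015
tool [ 0.6289 -0.1307  0.0755] yaw x 5.48 shift [-0.082  1.558 -0.011]
turn y units 0.016
```

>>> drive_tool(
  motion=[
    [[-0.07, 0.8, 0], [0, 0, 0], 1],
    [[0, 0.5, 0], [0, 0, 0], 1],
    [[0, 0.24, 0], [0, 0, 0], 1],
    [[0, 0, 0], [0, 0, 0], 1],
    [[0, 0, 0], [0, 0, 0], 1],
  ],
)

```text
time: 10.35
tool_pos: [0.6259, -0.1304, 0.0368]
tool_rot: [0.706, -0.706, -0.034, 0.034]
contact_force: [-5.7, 0.7, 6.3]
gripper_width: 0.269
```

>>> drive_tool(
  motion=[
    [[0, 0, 0.4], [0, 0, 0], 1],
    [[0, 0, 0.4], [0, 0, 0], 1],
    [[0, 0, 0.4], [0, 0, 0], 1],
    [[0, 0, 0.4], [0, 0, 0], 1],
    [[0, 0, 0.4], [0, 0, 0], 1],
  ],
)

```text
time: 10.85
tool_pos: [0.6226, -0.0807, 0.0367]
tool_rot: [-0.705, 0.707, 0.035, -0.033]
contact_force: [0.7, -6.7, 5.2]
gripper_width: 0.271
```

```bash
python3 - <<'E'
from h import *
f=grab("wrist"); go(W(-.0008,-.064,.0365),YAW); cv2.imwrite("pics/w5.png",f["img"][0:320,200:460].repeat(2,0).repeat(2,1)[:600])
E
```

```text
tool [ 0.6225 -0.0792  0.0367] yaw x 5.55 shift [-0.008  0.004  3.395]
turn y units 0.029
```

View pics/w5.png

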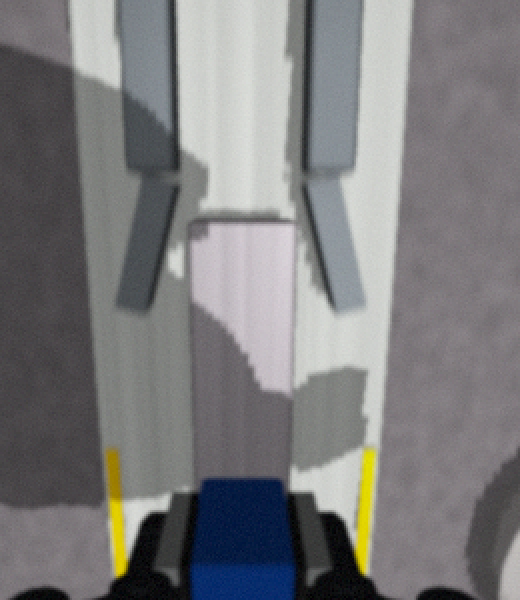

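The picture shows the tongue (190–295) in the mouth and centred between the channel walls (178–305), so I'll keep sliding it.

>>> drive_tool(
  motion=[
    [[0, 0, 0.4], [0, 0, 0], 1],
    [[0, 0, 0.4], [0, 0, 0], 1],
    [[0, 0, 0.4], [0, 0, 0], 1],
    [[0, 0, 0.4], [0, 0, 0], 1],
    [[0, 0, 0.4], [0, 0, 0], 1],
    [[0, 0, 0.4], [0, 0, 0], 1],
    [[0, 0, 0.4], [0, 0, 0], 1],
    [[0, 0, 0.4], [0, 0, 0], 1],
    [[0, 0, 0.2], [0, 0, 0], 1],
    [[0, 0, 0], [0, 0, 0], 1],
    [[0, 0, 0], [0, 0, 0], -0.1],
    [[0, 0, 0], [0, 0, 0], -0.1],
  ],
)

```text
time: 12.1
tool_pos: [0.6122, 0.0051, 0.0342]
tool_rot: [0.707, -0.706, -0.034, 0.034]
contact_force: [-0.6, -0.1, -0.4]
gripper_width: 0.549
```

>>> drive_tool(
  motion=[
    [[0, 0, 0], [0, 0, 0], -0.1],
    [[0, 0, 0], [0, 0, 0], -0.1],
    [[0, -0.5, 0], [0, 0, 0], -0.1],
    [[0, -1, 0], [0, 0, 0], -0.1],
    [[0, -1, 0], [0, 0, 0], -0.1],
    [[0, -1, 0], [0, 0, 0], -0.1],
    [[0, -1, 0], [0, 0, 0], -1],
    [[0, -1, 0], [0, 0, 0], -1],
    [[0, 0, 0], [0, 0, 0], -1],
    [[0, 0, 0], [0, 0, 0], -1],
  ],
)

```text
time: 13.1
tool_pos: [0.6133, 0.0039, 0.1735]
tool_rot: [-0.706, 0.706, 0.034, -0.033]
contact_force: [0.3, 0.4, -0.5]
gripper_width: 1.001
```

```bash
python3 - <<'E'
from h import *
f=grab("wrist"); go(W(0,-.0,.25),YAW); print("j",manip.state()["joint_pos"].round(3)); cv2.imwrite("pics/w6.png",f["img"])
import pickle; pickle.dump(f,open("w6.pkl","wb"))
c=np.linalg.inv(f["T"])@np.r_[W(0,0,.093),1]; n=c[:2]/c[2]; n*=1+f["k1"]*(n@n); K=f["camera_matrix"]
print("collar px",K[0,0]*n[0]+K[0,2],K[1,1]*n[1]+K[1,2])
E
```

```text
tool [0.6125 0.004  0.1719] yaw x 5.48 shift [ 0.101 -3.124  2.601]
turn y units 0.015
j [-0.115  0.067  1.699  0.     1.377 -0.21 ]
collar px 321.8926857375365 121.54057669529435
```

View pics/w6.png

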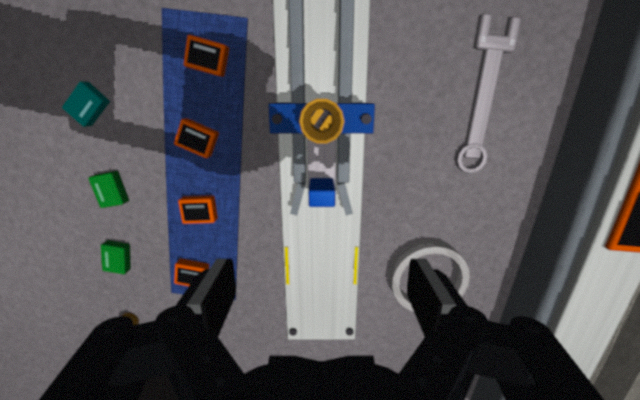

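The block sits in the channel with its handle at (321,192), and the collar is at (321,121), which matches the prediction. The slot is visible inside it, so I'll enlarge that.

```bash
python3 - <<'E'
from h import *
import pickle; f=pickle.load(open("w6.pkl","rb"))
cv2.imwrite("pics/w6c.png",cv2.resize(f["img"][96:146,296:346],None,fx=10,fy=10,interpolation=cv2.INTER_CUBIC))
E
```

```text
(no output)
```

View pics/w6c.png

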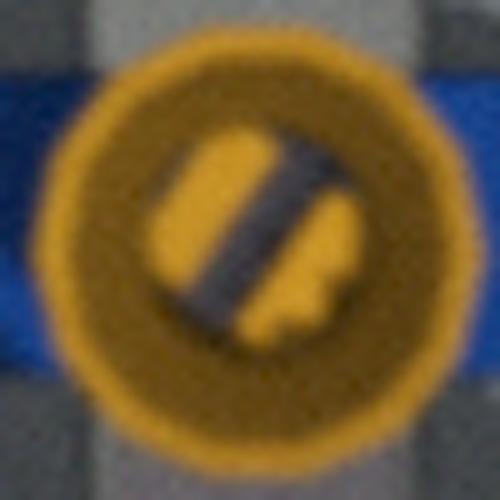

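The dark slot runs from about (200,300) to (310,160) in the crop, roughly 36° clockwise from the track y axis, so the starting screw angle is about 0.63 rad. I'll measure it properly by mask, then move to view the driver.

>>> drive_tool(
  motion=[
    [[-0.6, -0.32, 0.92], [0, 0, 0], -1],
    [[-0.6, -0.32, 0.92], [0, 0, 0], -1],
    [[-0.6, -0.32, 0.92], [0, 0, 0], -1],
    [[-0.6, -0.32, 0.92], [0, 0, 0], -1],
    [[-0.6, -0.32, 0.92], [0, 0, 0], -1],
    [[-0.6, -0.32, 0.92], [0, 0, 0], -1],
    [[-0.6, -0.32, 0.92], [0, 0, 0], -1],
    [[-0.6, -0.32, 0.92], [0, 0, 0], -1],
    [[-0.6, -0.32, 0.92], [0, 0, 0], -1],
    [[-0.6, -0.32, 0.92], [0, 0, 0], -1],
    [[0, 0, 0], [0, 0, 0], -1],
    [[0, 0, 0], [0, 0, 0], -1],
  ],
)

```text
time: 14.35
tool_pos: [0.441, 0.2186, 0.2509]
tool_rot: [-0.706, 0.707, 0.034, -0.035]
contact_force: [0.9, 0.8, -0.8]
gripper_width: 0.996
```

```bash
cat > slot.py <<'E'
from h import *
def slot(f,zs=(.072,)):
    """slot angle (rad, cw from track y) from bright screw-head segments: dark grey strip, low saturation, inside bore"""
    c=np.linalg.inv(f["T"])@np.r_[W(0,0,.075),1]; n=c[:2]/c[2]; n*=1+f["k1"]*(n@n); K=f["camera_matrix"]
    u0,v0=K[0,0]*n[0]+K[0,2],K[1,1]*n[1]+K[1,2]; S=10; h=12
    im=cv2.getRectSubPix(f["img"],(2*h+1,2*h+1),(u0,v0)); im=cv2.resize(im,None,fx=S,fy=S,interpolation=cv2.INTER_CUBIC)
    hsv=cv2.cvtColor(im,cv2.COLOR_BGR2HSV); m=cv2.inRange(hsv,(0,0,20),(180,110,140))
    n_,l,s,ce=cv2.connectedComponentsWithStats(m); 
    i=1+s[1:,4].argmax(); v,u=np.nonzero(l==i); uv=np.c_[(u+.5)/S-.5-h+u0,(v+.5)/S-.5-h+v0]
    w=onplane(f,uv,zs[0])[:,:2]; t=np.array([tr(p,O) for p in w])*1000
    (cx,cy),(a,b),_=cv2.minAreaRect(t.astype(np.float32)); C=np.cov(t.T); e,V=np.linalg.eigh(C); d=V[:,1]
    bx=cv2.boxPoints(cv2.minAreaRect(t.astype(np.float32))); e1=bx[1]-bx[0]; e2=bx[2]-bx[1]; L=e1 if np.hypot(*e1)>np.hypot(*e2) else e2
    print("slot n",len(t),"mean",t.mean(0).round(1),"rect",round(a,1),round(b,1),"PCA rad",np.arctan2(d[0],d[1])%np.pi,"rect rad",np.arctan2(L[0],L[1])%np.pi)
E
python3 - <<'E'
from slot import *
import pickle; slot(pickle.load(open("w6.pkl","rb")))
f=grab("wrist"); go(W(0,0,.25)); cv2.imwrite("pics/w7.png",f["img"][0:300,100:540])
pickle.dump(f,open("w7.pkl","wb")); P=cloud(f)
q=P[(P[...,2]>.135)&(P[...,2]<.165)&(abs(P[...,0]-.44)<.06)&(abs(P[...,1]-.33)<.06)]
print(len(q),q.min(0),q.max(0))
print(cv2.minAreaRect((q[:,:2]*1000).astype(np.float32)))
print("top");rect(f,(3,150,60),(18,255,255),.153,(100,0,540,300))
E
```

```text
slot n 10355 mean [-0.2  0.7] rect 16.5 5.7 PCA rad 0.6416142132196537 rect rad 0.71300954
tool [0.4413 0.2182 0.2508] yaw x 5.49 shift [ 6.102  0.027 -6.58 ]
1298 [0.41278971 0.31935971 0.13522256] [0.44243974 0.34193328 0.15555849]
((427.6319885253906, 330.6001281738281), (22.662330627441406, 29.47948455810547), 89.03047943115234)
top
px [339. 289.] xy mm (467.2, 133.8) LxW (23.9, 20.3) long-axis deg -18.9
px [353. 243.] xy mm (474.2, 182.1) LxW (23.5, 19.5) long-axis deg -10.0
px [317.  56.] xy mm (427.9, 327.8) LxW (30.0, 26.3) long-axis deg -1.8
```

View pics/w7.png

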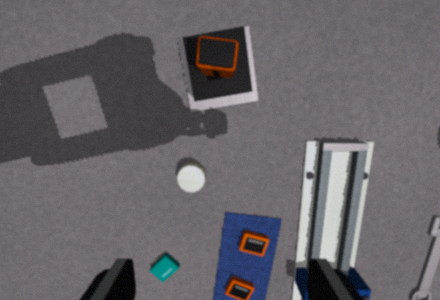

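The driver's orange handle top is at (217,55) in the crop, upright in its stand, with its broad axis nearly along world x (about -1°). From the depth points its centre is (0.4277, 0.3305). The slot angle is about 0.66 rad.

>>> drive_tool(
  motion=[
    [[0, 0, 0], [0, -1, 0], -1],
    [[0, 0, 0], [0, -1, 0], -1],
    [[0, 0, 0], [0, -1, 0], -1],
    [[0, 0, 0], [0, -1, 0], -1],
    [[0, 0, 0], [0, -1, 0], -1],
    [[0, 0, 0], [0, -1, 0], -1],
    [[0, 0, 0], [0, -1, 0], -1],
    [[0, 0, 0], [0, -1, 0], -1],
    [[0, 0, 0], [0, -1, 0], -1],
    [[0, 0, 0], [0, -1, 0], -1],
    [[0, 0, 0], [0, -1, 0], -1],
    [[0, 0, 0], [0, -1, 0], -1],
  ],
)

```text
time: 15.6
tool_pos: [0.4419, 0.2175, 0.2509]
tool_rot: [0.595, -0.594, -0.382, 0.384]
contact_force: [-0.5, 0.1, 0.1]
gripper_width: 0.999
```

>>> drive_tool(
  motion=[
    [[0, 0, 0], [0, -1, 0], -1],
    [[0, 0, 0], [0, -1, 0], -1],
    [[0, 0, 0], [0, -1, 0], -1],
    [[0, 0, 0], [0, -1, 0], -1],
    [[0, 0, 0], [0, -0.7, 0], -1],
    [[0.9, 0, 0.12], [0, 0, 0], -1],
    [[0.9, 0, 0.12], [0, 0, 0], -1],
    [[0.9, 0, 0.12], [0, 0, 0], -1],
    [[0.9, 0, 0.12], [0, 0, 0], -1],
    [[0.9, 0, 0.12], [0, 0, 0], -1],
    [[0, 0, 0], [0, 0, 0], -1],
    [[0, 0, 0], [0, 0, 0], -1],
  ],
)

```text
time: 16.8
tool_pos: [0.4289, 0.3305, 0.2511]
tool_rot: [-0.505, 0.505, 0.495, -0.496]
contact_force: [0.4, -0.9, -0.2]
gripper_width: 0.996
```

```bash
python3 - <<'E'
from h import *
f=grab("wrist"); go([.4277,.3305,.0915],np.radians(89)); P=cloud(f)
q=P[(P[...,2]>.147)&(P[...,2]<.165)&(abs(P[...,0]-.43)<.04)&(abs(P[...,1]-.33)<.04)]
print(len(q),q.mean(0),cv2.minAreaRect((q[:,:2]*1000).astype(np.float32)))
E
```

```text
tool [0.4289 0.3303 0.2514] yaw x 88.92 shift [0.016 6.394 0.042]
turn y units -0.016
823 [0.42535915 0.33040577 0.15205381] ((426.1283264160156, 329.9691467285156), (21.55078887939453, 28.733118057250977), 89.7735366821289)
```

>>> drive_tool(
  motion=[
    [[0, 0.9, 0.05], [0, 0, 0], -1],
    [[0, 0.9, 0], [0, 0, 0], -1],
    [[0, 0.9, 0], [0, 0, 0], -1],
    [[0, 0.9, 0], [0, 0, 0], -1],
    [[0, 0.9, 0], [0, 0, 0], -1],
    [[0, 0.9, 0], [0, 0, 0], -1],
    [[0, 0.9, 0], [0, 0, 0], -1],
    [[0, 0.1, 0], [0, 0, 0], -1],
    [[0, 0, 0], [0, 0, 0], 1],
    [[0, 0, 0], [0, 0, 0], 1],
    [[0, 0, 0], [0, 0, 0], 1],
    [[0, 0, 0], [0, 0, 0], 1],
  ],
)

```text
time: 18.05
tool_pos: [0.4281, 0.3318, 0.0937]
tool_rot: [-0.504, 0.505, 0.496, -0.495]
contact_force: [0.4, 0.0, -0.5]
gripper_width: 0.33
```

>>> drive_tool(
  motion=[
    [[0, 0, 0], [0, 0, 0], 1],
    [[0, 0, 0], [0, 0, 0], 1],
    [[0, 0, 0], [0, 0, 0], 1],
  ],
)

```text
time: 18.35
tool_pos: [0.4281, 0.3318, 0.0936]
tool_rot: [-0.504, 0.505, 0.496, -0.495]
contact_force: [-0.6, -1.9, 5.2]
gripper_width: 0.247
```

```bash
python3 - <<'E'
from h import *
go([.4277,.3305,.0915],np.radians(89)); s=manip.state(); print(s["contact_force"],s["ft_torque"],s["joint_pos"].round(3),s["gripper_width"])
E
```

```text
tool [0.4281 0.3318 0.0936] yaw x 88.99 shift [-0.051  0.084  0.016]
turn y units -0.001
[-0.61317835 -1.88097597  5.18988654] [-0.13576256  0.07165407 -0.02619212] [ 0.522 -0.02   1.926 -0.     1.233 -1.031] 0.24749463735463467
```

>>> drive_tool(
  motion=[
    [[0, -0.5, 0], [0, 0, 0], 1],
    [[0, -0.9, 0], [0, 0, 0], 1],
    [[0, -0.9, 0], [0, 0, 0], 1],
    [[0, -0.9, 0], [0, -0.72, 0], 1],
    [[0, -0.9, 0], [0, -1, 0], 1],
    [[0, -0.9, 0], [0, -1, 0], 1],
    [[0, 0, 0], [0, -1, 0], 1],
    [[0, 0, 0], [0, -1, 0], 1],
    [[0, 0, 0], [0, -1, 0], 1],
    [[0, 0, 0], [0, -1, 0], 1],
    [[0, 0, 0], [0, -1, 0], 1],
    [[0, 0, 0], [0, -1, 0], 1],
  ],
)

```text
time: 19.55
tool_pos: [0.4267, 0.3312, 0.217]
tool_rot: [0.283, -0.283, -0.648, 0.648]
contact_force: [-0.1, 0.3, -0.9]
gripper_width: 0.252
```

>>> drive_tool(
  motion=[
    [[0, 0, 0], [0, -1, 0], 1],
    [[0, 0, 0], [0, -1, 0], 1],
    [[0, 0, 0], [0, -1, 0], 1],
    [[0, 0, 0], [0, 0, 0], 1],
  ],
)

```text
time: 19.95
tool_pos: [0.4268, 0.3313, 0.217]
tool_rot: [0.198, -0.197, -0.679, 0.679]
contact_force: [-0.3, 0.7, -1.4]
gripper_width: 0.25
```

>>> drive_tool(
  motion=[
    [[-0.978, 0, 0.416], [0, 0, 0], 1],
    [[-0.978, 0, 0.416], [0, 0, 0], 1],
    [[-0.978, 0, 0.416], [0, 0, 0], 1],
    [[-0.978, 0, 0.416], [0, 0, 0], 1],
    [[-0.978, 0, 0.416], [0, 0, 0], 1],
    [[-0.978, 0, 0.416], [0, 0, 0], 1],
    [[-0.978, 0, 0.416], [0, 0, 0], 1],
    [[-0.978, 0, 0.416], [0, 0, 0], 1],
    [[-0.978, 0, 0.416], [0, 0, 0], 1],
    [[-0.978, 0, 0.416], [0, 0, 0], 1],
    [[-0.978, 0, 0.416], [0, 0, 0], 1],
    [[-0.978, 0, 0.416], [0, 0, 0], 1],
  ],
)

```text
time: 21.15
tool_pos: [0.6083, 0.0679, 0.2171]
tool_rot: [0.198, -0.198, -0.679, 0.679]
contact_force: [0.8, 0.3, -1.1]
gripper_width: 0.253
```

>>> drive_tool(
  motion=[
    [[0, 0, 0], [0, 0, 0], 1],
    [[0, 0, 0], [0, 0, 0], 1],
    [[0, 0, 0], [0, 0, 0], 1],
  ],
)

```text
time: 21.45
tool_pos: [0.6076, 0.0694, 0.2171]
tool_rot: [-0.198, 0.197, 0.679, -0.679]
contact_force: [0.1, 0.6, -0.7]
gripper_width: 0.251
```

```bash
python3 - <<'E'
from h import *
for _ in range(3): go(W(0,0,.21),np.radians(147.6)); f=grab("wrist")
s=manip.state(); print(s["contact_force"],s["ft_torque"],s["joint_pos"].round(3),s["gripper_width"])
f=grab("side"); cv2.imwrite("pics/s8.png",cv2.resize(f["img"][120:260,180:340],None,fx=3.6,fy=3.6,interpolation=cv2.INTER_CUBIC))
E
```

```text
tool [0.6076 0.0694 0.2171] yaw x 147.57 shift [-0.052  0.284 -0.013]
turn y units -0.006
tool [0.6076 0.0696 0.2172] yaw x 147.61 shift [-0.057  0.286 -0.008]
turn y units 0.001
tool [0.6076 0.0696 0.2173] yaw x 147.62 shift [-0.056  0.291 -0.005]
turn y units 0.005
[-0.35201693  0.29013164 -0.84705194] [ 0.01217227  0.03460128 -0.01011929] [-0.008  0.03   1.659  0.     1.452 -2.584] 0.25254577137996637
```

View pics/s8.png

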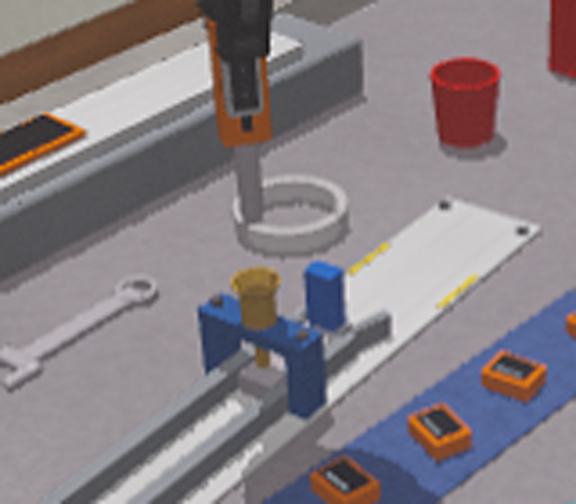

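The driver hangs straight above the collar, and the tongue is visible under the screw foot. I'll lower it slowly and watch the force.

>>> drive_tool(
  motion=[
    [[-0.05, 0.5, 0], [0, 0, 0], 1],
    [[0, 0.5, 0], [0, 0, 0], 1],
    [[0, 0.5, 0], [0, 0, 0], 1],
    [[0, 0.3, 0], [0, 0, 0], 1],
    [[0, 0.2, 0], [0, 0, 0], 1],
    [[0, 0, 0], [0, 0, 0], 1],
  ],
)

```text
time: 22.25
tool_pos: [0.6086, 0.0682, 0.166]
tool_rot: [0.198, -0.197, -0.679, 0.679]
contact_force: [0.2, 0.3, -0.8]
gripper_width: 0.251
```

>>> drive_tool(
  motion=[
    [[0, 0.15, 0], [0, 0, 0], 1],
    [[0, 0.1, 0], [0, 0, 0], 1],
    [[0, 0.1, 0], [0, 0, 0], 1],
    [[0, 0.1, 0], [0, 0, 0], 1],
    [[0, 0, 0], [0, 0, 0], 1],
  ],
)

```text
time: 22.75
tool_pos: [0.6098, 0.0693, 0.1589]
tool_rot: [-0.197, 0.198, 0.68, -0.678]
contact_force: [-4.1, 3.2, 8.4]
gripper_width: 0.25
```

```bash
python3 - <<'E'
from h import *
for _ in range(3): go(W(0,0,.153),np.radians(147.6)); f=grab("wrist")
s=manip.state(); print(s["contact_force"],s["ft_torque"],s["joint_pos"].round(3),s["gripper_width"])
E
```

```text
tool [0.6098 0.0693 0.1589] yaw x 147.6 shift [0.027 0.235 0.03 ]
turn y units -0.0
tool [0.6098 0.0692 0.1589] yaw x 147.6 shift [0.027 0.236 0.029]
turn y units -0.0
tool [0.6098 0.0692 0.1589] yaw x 147.6 shift [0.026 0.236 0.028]
turn y units 0.0
[-4.09501752  3.87826208  7.39366854] [ 0.85988473  0.92759515 -0.01631784] [-9.000e-03  7.900e-02  1.709e+00  2.000e-03  1.352e+00 -2.586e+00] 0.24864084933204098
```

>>> drive_tool(
  motion=[
    [[0.05, 0, 0], [0, 0, 0], 1],
    [[0, 0, 0], [0, 0.5, 0], 1],
    [[0, 0, 0], [0, 0.5, 0], 1],
    [[0, 0, 0], [0, 0, 0], 1],
  ],
)

```text
time: 23.3
tool_pos: [0.6096, 0.0697, 0.1588]
tool_rot: [-0.226, 0.228, 0.671, -0.669]
contact_force: [-0.4, 3.0, 5.4]
gripper_width: 0.25
```

```bash
python3 - <<'E'
from h import *
go(W(0,0,.153),np.radians(147.6))
s=manip.state(); print(s["contact_force"],s["ft_torque"])
E
```

```text
tool [0.6096 0.0697 0.1588] yaw x 142.56 shift [0.008 0.234 0.042]
turn y units -1.009
[-0.42315906  3.02115774  5.42533246] [ 0.71825833  0.19953472 -0.00664188]
```

>>> drive_tool(
  motion=[
    [[0.03, 0, -0.045], [0, 0, 0], 1],
    [[0, 0, 0], [0, 0, 0], 1],
    [[0, 0, 0], [0, 0, 0], 1],
  ],
)

```text
time: 23.6
tool_pos: [0.6097, 0.0702, 0.1588]
tool_rot: [-0.225, 0.228, 0.67, -0.669]
contact_force: [-2.0, 0.6, 6.4]
gripper_width: 0.254
```

```bash
cat > st.py <<'E'
from h import *
go(W(0,0,.153)); s=manip.state(); print(s["contact_force"].round(2),s["ft_torque"].round(3),"j6",s["joint_pos"][5].round(3),"w",round(s["gripper_width"],3))
E
python3 st.py
```

```text
tool [0.6097 0.0702 0.1588] yaw x 142.59 shift [-0.     0.232  0.059]
[-1.99  0.57  6.39] [ 0.128  0.184 -0.023] j6 -2.495 w 0.254
```

>>> drive_tool(
  motion=[
    [[0, 0, 0], [0, -0.5, 0], 1],
    [[0, 0, 0], [0, -0.5, 0], 1],
    [[0, 0, 0], [0, 0, 0], 1],
  ],
)

```text
time: 23.9
tool_pos: [0.6095, 0.0701, 0.1588]
tool_rot: [-0.196, 0.198, 0.679, -0.679]
contact_force: [-1.9, -0.0, 6.1]
gripper_width: 0.25
```

```bash
python3 st.py
```

```text
tool [0.6095 0.0701 0.1588] yaw x 147.63 shift [-0.002  0.232  0.049]
[-1.92 -0.03  6.12] [ 0.085  0.385 -0.002] j6 -2.583 w 0.25
```

>>> drive_tool(
  motion=[
    [[0.024, -0.02, 0.015], [0, 0, 0], 1],
    [[0.06, 0, 0], [0, 0, 0], 1],
    [[0, 0, 0.06], [0, 0, 0], 1],
    [[-0.06, 0, 0], [0, 0, 0], 1],
    [[-0.06, 0, 0], [0, 0, 0], 1],
    [[0, 0, -0.06], [0, 0, 0], 1],
    [[0, 0, -0.06], [0, 0, 0], 1],
    [[0.06, 0, 0], [0, 0, 0], 1],
    [[0.06, 0, 0], [0, 0, 0], 1],
    [[0, 0, 0.06], [0, 0, 0], 1],
    [[-0.06, 0, 0], [0, 0, 0], 1],
    [[0, 0, 0], [0, 0, 0], 1],
  ],
)

```text
time: 25.1
tool_pos: [0.6073, 0.0704, 0.1563]
tool_rot: [-0.198, 0.197, 0.679, -0.679]
contact_force: [1.0, 2.5, -3.3]
gripper_width: 0.251
```

```bash
python3 st.py; python3 - <<'E'
from h import *
f=grab("side"); c=np.linalg.inv(f["T"])@np.r_[W(0,0,.12),1]; n=c[:2]/c[2]; K=f["camera_matrix"]; u,v=int(K[0,0]*n[0]+K[0,2]),int(K[1,1]*n[1]+K[1,2])
a=f["img"][v-45:v+45,u-35:u+35]; g=grab("scene"); c=np.linalg.inv(g["T"])@np.r_[W(0,0,.12),1]; n=c[:2]/c[2]; K=g["camera_matrix"]; u,v=int(K[0,0]*n[0]+K[0,2]),int(K[1,1]*n[1]+K[1,2])
b=g["img"][v-45:v+45,u-35:u+35]
cv2.imwrite("pics/j9.png",cv2.resize(np.hstack([a,b]),None,fx=5.5,fy=5.5,interpolation=cv2.INTER_CUBIC))
E
```

```text
tool [0.6073 0.0704 0.1563] yaw x 147.57 shift [-0.084  0.13   0.011]
[ 0.96  2.49 -3.31] [ 0.542 -0.466 -0.027] j6 -2.583 w 0.251
```

View pics/j9.png

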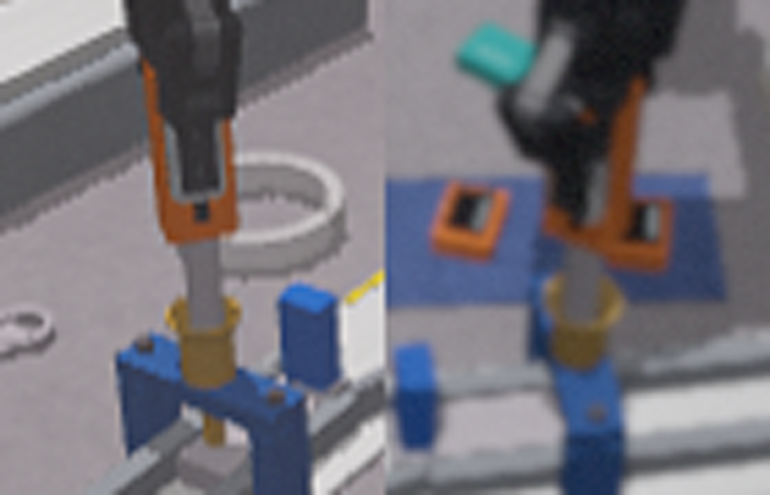

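The driver shaft is in the collar and dropped during the search (z 0.1588 → 0.1563). I'll seat it fully.

>>> drive_tool(
  motion=[
    [[-0.04, 0.08, 0], [0, 0, 0], 1],
    [[0, 0.08, 0], [0, 0, 0], 1],
    [[0, 0.06, 0], [0, 0, 0], 1],
    [[0, 0, 0], [0, 0, 0], 1],
    [[0, 0, 0], [0, 0, 0], 1],
  ],
)

```text
time: 25.7
tool_pos: [0.6087, 0.07, 0.1536]
tool_rot: [-0.197, 0.197, 0.679, -0.679]
contact_force: [-3.8, 3.5, 8.8]
gripper_width: 0.248
```

```bash
python3 st.py
```

```text
tool [0.6087 0.07   0.1536] yaw x 147.59 shift [-0.029  0.025  0.03 ]
[-3.84  3.52  8.76] [0.797 0.8   0.022] j6 -2.583 w 0.248
```

Seated: the z reading is 0.1536 at 8.8 N, where the slot floor was expected at 0.153. I'll turn clockwise in 5° rows, following the 8 mm/turn sink.

>>> drive_tool(
  motion=[
    [[0.04, 0, 0], [0, 0, 0], 1],
    [[0, 0, 0], [0, 1, 0], 1],
    [[0, 0, 0], [0, 1, 0], 1],
    [[0, 0.004, 0], [0, 1, 0], 1],
    [[0, 0.004, 0], [0, 1, 0], 1],
    [[0, 0.004, 0], [0, 1, 0], 1],
    [[0, 0.004, 0], [0, 1, 0], 1],
    [[0, 0.004, 0], [0, 1, 0], 1],
    [[0, 0.004, 0], [0, 1, 0], 1],
    [[0, 0.004, 0], [0, 1, 0], 1],
    [[0, 0.004, 0], [0, 1, 0], 1],
  ],
)

```text
time: 26.8
tool_pos: [0.6085, 0.0698, 0.1528]
tool_rot: [-0.466, 0.468, 0.532, -0.531]
contact_force: [-1.4, 1.0, 6.7]
gripper_width: 0.248
```

```bash
python3 st.py
```

```text
tool [0.6085 0.0698 0.1528] yaw x 97.39 shift [-0.035 -0.008 -0.009]
[-1.43  0.97  6.74] [ 0.338  0.217 -0.007] j6 -1.706 w 0.248
```

>>> drive_tool(
  motion=[
    [[0, 0.004, 0], [0, 1, 0], 1],
    [[0, 0.004, 0], [0, 1, 0], 1],
    [[0, 0.004, 0], [0, 1, 0], 1],
    [[0, 0.004, 0], [0, 1, 0], 1],
    [[0, 0.004, 0], [0, 1, 0], 1],
    [[0, 0.004, 0], [0, 1, 0], 1],
    [[0, 0.004, 0], [0, 1, 0], 1],
    [[0, 0.004, 0], [0, 1, 0], 1],
    [[0, 0.004, 0], [0, 1, 0], 1],
    [[0, 0.004, 0], [0, 1, 0], 1],
  ],
)

```text
time: 27.8
tool_pos: [0.6084, 0.0695, 0.1517]
tool_rot: [-0.647, 0.648, 0.285, -0.284]
contact_force: [-1.3, 0.5, 6.9]
gripper_width: 0.249
```

```bash
python3 st.py
```

```text
tool [0.6084 0.0695 0.1517] yaw x 47.39 shift [ 0.001 -0.052 -0.028]
[-1.28  0.53  6.94] [0.114 0.434 0.01 ] j6 -0.834 w 0.249
```

The z reading falls 1.1 mm per 50°, which matches the thread, so the screw is turning.

>>> drive_tool(
  motion=[
    [[0, 0.004, 0], [0, 1, 0], 1],
    [[0, 0.004, 0], [0, 1, 0], 1],
    [[0, 0.004, 0], [0, 1, 0], 1],
    [[0, 0.004, 0], [0, 1, 0], 1],
    [[0, 0.004, 0], [0, 1, 0], 1],
    [[0, 0.004, 0], [0, 1, 0], 1],
    [[0, 0.004, 0], [0, 1, 0], 1],
    [[0, 0.004, 0], [0, 1, 0], 1],
    [[0, 0.004, 0], [0, 1, 0], 1],
    [[0, 0.004, 0], [0, 1, 0], 1],
  ],
)

```text
time: 28.8
tool_pos: [0.6079, 0.0693, 0.1506]
tool_rot: [-0.706, 0.708, -0.016, 0.016]
contact_force: [-2.1, 0.5, 6.8]
gripper_width: 0.249
```

>>> drive_tool(
  motion=[
    [[0, 0.004, 0], [0, 1, 0], 1],
    [[0, 0.004, 0], [0, 1, 0], 1],
    [[0, 0.004, 0], [0, 1, 0], 1],
    [[0, 0.004, 0], [0, 1, 0], 1],
    [[0, 0.004, 0], [0, 1, 0], 1],
    [[0, 0.004, 0], [0, 1, 0], 1],
    [[0, 0.004, 0], [0, 1, 0], 1],
    [[0, 0.004, 0], [0, 1, 0], 1],
    [[0, 0.004, 0], [0, 1, 0], 1],
    [[0, 0.004, 0], [0, 0.5, 0], 1],
    [[0, 0, 0], [0, 0.5, 0], 1],
    [[0, 0, 0], [0, 0, 0], 1],
  ],
)

```text
time: 30.0
tool_pos: [0.6075, 0.0696, 0.1495]
tool_rot: [-0.634, 0.635, -0.312, 0.313]
contact_force: [-3.8, 1.4, 8.0]
gripper_width: 0.25
```

```bash
python3 st.py;python3 st.py
```

```text
tool [0.6075 0.0696 0.1495] yaw x -52.44 shift [ 0.053 -0.142  0.027]
[-3.84  1.35  7.98] [ 0.229  0.873 -0.017] j6 0.909 w 0.25
tool [0.6075 0.0696 0.1495] yaw x -52.44 shift [ 0.053 -0.142  0.027]
[-3.84  1.35  7.98] [ 0.229  0.873 -0.017] j6 0.909 w 0.25
```

>>> drive_tool(
  motion=[
    [[0, 0.004, 0], [0, 0.5, 0], 1],
    [[0, 0.004, 0], [0, 0.5, 0], 1],
    [[0, 0.004, 0], [0, 0.5, 0], 1],
    [[0, 0, 0], [0, 0, 0], 1],
  ],
)

```text
time: 30.4
tool_pos: [0.6075, 0.0697, 0.1493]
tool_rot: [-0.612, 0.613, -0.353, 0.353]
contact_force: [-3.7, 1.2, 8.2]
gripper_width: 0.248
```

```bash
python3 st.py;python3 st.py
```

```text
tool [0.6075 0.0697 0.1493] yaw x -59.94 shift [ 0.052 -0.149  0.031]
[-3.66  1.23  8.21] [0.29  0.973 0.005] j6 1.04 w 0.248
tool [0.6075 0.0697 0.1493] yaw x -59.94 shift [ 0.052 -0.149  0.031]
[-3.66  1.23  8.21] [0.29  0.973 0.005] j6 1.04 w 0.248
```

>>> drive_tool(
  motion=[
    [[0, 0.004, 0], [0, 0.5, 0], 1],
    [[0, 0.004, 0], [0, 0.5, 0], 1],
    [[0, 0, 0], [0, 0.3, 0], 1],
    [[0, 0, 0], [0, 0, 0], 1],
    [[0, 0, 0], [0, 0, 0], 1],
  ],
)

```text
time: 30.9
tool_pos: [0.6075, 0.0698, 0.1491]
tool_rot: [-0.591, 0.592, -0.387, 0.387]
contact_force: [-3.7, 1.9, 8.9]
gripper_width: 0.249
```

```bash
python3 st.py
```

```text
tool [0.6075 0.0698 0.1491] yaw x -66.4 shift [ 0.05  -0.154  0.037]
[-3.71  1.86  8.88] [0.27  0.963 0.061] j6 1.152 w 0.249
```

>>> drive_tool(
  motion=[
    [[0, 0, 0], [0, -0.5, 0], 1],
    [[0, 0, 0], [0, -0.5, 0], 1],
    [[0, -0.3, 0], [0, -0.5, 0], 1],
    [[0, -0.5, 0], [0, 0, 0], 1],
    [[0, -1, 0], [0, 0, 0], 1],
    [[0, -1, 0], [0, 0, 0], 1],
    [[-0.6, 0, -0.6], [0, 0, 0], 1],
    [[-0.6, 0, -0.6], [0, 0, 0], 1],
    [[-0.6, 0, -0.6], [0, 0, 0], 1],
    [[-0.6, 0, -0.6], [0, 0, 0], 1],
    [[0, 0, 0], [0, 0, 0], 1],
    [[0, 0, 0], [0, 0, 0], 1],
  ],
)

```text
time: 32.1
tool_pos: [0.5252, 0.0902, 0.2174]
tool_rot: [-0.616, 0.616, -0.347, 0.348]
contact_force: [0.1, -0.5, -1.9]
gripper_width: 0.249
```

```bash
python3 - <<'E'
from slot import *
import pickle; f=grab("wrist"); go(W(0,0,.2)); pickle.dump(f,open("w10.pkl","wb"))
slot(f,(.068,))
c=np.linalg.inv(f["T"])@np.r_[W(0,0,.07),1]; n=c[:2]/c[2]; n*=1+f["k1"]*(n@n); K=f["camera_matrix"]
u,v=int(K[0,0]*n[0]+K[0,2]),int(K[1,1]*n[1]+K[1,2]); print(u,v)
cv2.imwrite("pics/w10.png",cv2.resize(f["img"][max(v-30,0):v+30,u-30:u+30],None,fx=9,fy=9,interpolation=cv2.INTER_CUBIC))
E
```

```text
tool [0.5256 0.0902 0.2173] yaw x -58.95 shift [2.443 0.695 2.417]
slot n 5013 mean [-0.3 -0.2] rect 14.7 3.3 PCA rad 1.0563605327713148 rect rad 1.0613861
385 123
```

View pics/w10.png

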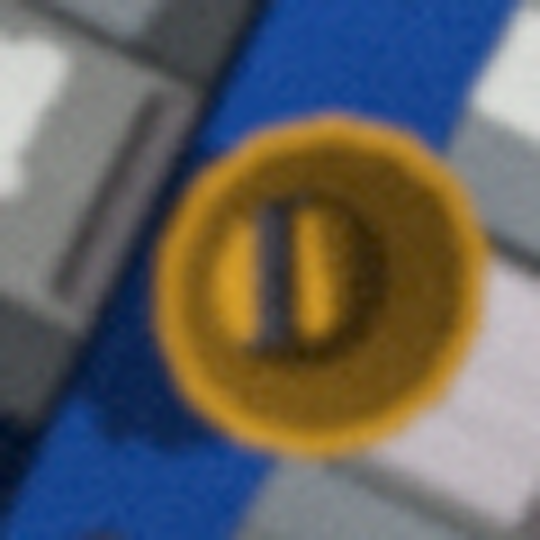

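The slot now reads 1.056 rad mod π, so the screw is at 4.20 rad, just touching the block. The torque also rose to 0.06 N m on the last step. I'll take the driver back to its stand.

>>> drive_tool(
  motion=[
    [[0, 0, 0], [0, 0.9, 0], 1],
    [[0, 0, 0], [0, 0.9, 0], 1],
    [[0, 0, 0], [0, 0.9, 0], 1],
    [[0, 0, 0], [0, 0.9, 0], 1],
    [[0, 0, 0], [0, 0.9, 0], 1],
    [[0, 0, 0], [0, 0.95, 0], 1],
    [[0, 0, 0], [0, 0.95, 0], 1],
    [[0, 0, 0], [0, 0, 0], 1],
  ],
)

```text
time: 32.95
tool_pos: [0.5259, 0.0901, 0.2168]
tool_rot: [-0.496, 0.496, -0.504, 0.504]
contact_force: [-0.2, 0.4, -1.2]
gripper_width: 0.251
```

>>> drive_tool(
  motion=[
    [[-0.956, 0, -0.415], [0, 0, 0], 1],
    [[-0.956, 0, -0.415], [0, 0, 0], 1],
    [[-0.956, 0, -0.415], [0, 0, 0], 1],
    [[-0.956, 0, -0.415], [0, 0, 0], 1],
    [[-0.956, 0, -0.415], [0, 0, 0], 1],
    [[-0.956, 0, -0.415], [0, 0, 0], 1],
    [[-0.956, 0, -0.415], [0, 0, 0], 1],
    [[-0.956, 0, -0.415], [0, 0, 0], 1],
    [[-0.956, 0, -0.415], [0, 0, 0], 1],
    [[-0.956, 0, -0.415], [0, 0, 0], 1],
    [[0, 0, 0], [0, 0, 0], 1],
    [[0, 0, 0], [0, 0, 0], 1],
  ],
)

```text
time: 34.15
tool_pos: [0.4255, 0.3312, 0.2167]
tool_rot: [-0.496, 0.497, -0.503, 0.504]
contact_force: [-0.3, -0.3, -2.2]
gripper_width: 0.249
```

```bash
python3 - <<'E'
from h import *
for _ in range(3): go([.426,.331,.0925],np.radians(-91)); f=grab("wrist")
import pickle; w7=pickle.load(open("w7.pkl","rb"))
print("foot z~? in w7"); rect(w7,(0,0,140),(180,60,255),.008,(270,15,370,112))
print("stand top");rect(w7,(0,0,0),(180,255,45),.07,(270,15,370,112))
s=manip.state(); print(s["joint_pos"].round(2))
E
```

```text
tool [0.4255 0.3312 0.2167] yaw x -90.8 shift [0.006 4.97  0.018]
turn y units 0.039
tool [0.4257 0.3308 0.2167] yaw x -90.88 shift [-0.013  4.968  0.012]
turn y units 0.025
tool [0.4258 0.3305 0.2167] yaw x -90.93 shift [-0.022  4.968  0.007]
turn y units 0.015
foot z~? in w7
px [334.  81.] xy mm (428.1, 330.1) LxW (83.2, 83.0) long-axis deg 15.0
stand top
px [316.  53.] xy mm (425.4, 340.8) LxW (32.2, 21.9) long-axis deg -1.7
px [318.  61.] xy mm (427.5, 330.7) LxW (58.0, 57.7) long-axis deg -74.9
[ 0.52 -0.14  1.83 -0.    1.46  2.11]
```

>>> drive_tool(
  motion=[
    [[0, 0.8, 0.03], [0, 0, 0], 1],
    [[0, 0.8, 0], [0, 0, 0], 1],
    [[0, 0.5, 0], [0, 0, 0], 1],
    [[0, 0.3, 0], [0, 0, 0], 1],
    [[0, 0.3, 0], [0, 0, 0], 1],
    [[0, 0.4, 0], [0, 0, 0], 1],
  ],
)

```text
time: 34.9
tool_pos: [0.4267, 0.3314, 0.1398]
tool_rot: [-0.497, 0.495, -0.504, 0.504]
contact_force: [1.2, -0.0, -1.7]
gripper_width: 0.252
```

>>> drive_tool(
  motion=[
    [[0, 0.5, 0], [0, 0, 0], 1],
    [[0, 0.5, 0], [0, 0, 0], 1],
    [[0, 0.5, 0], [0, 0, 0], 1],
    [[0, 0.3, 0], [0, 0, 0], 1],
    [[0, 0, 0], [0, 0, 0], 1],
  ],
)

```text
time: 35.4
tool_pos: [0.4261, 0.3313, 0.094]
tool_rot: [-0.496, 0.496, -0.504, 0.504]
contact_force: [-0.0, 0.2, -0.9]
gripper_width: 0.247
```

```bash
python3 st.py
```

```text
tool [0.4261 0.3313 0.094 ] yaw x -90.91 shift [10.373 -2.359  7.475]
[-0.02  0.19 -0.91] [ 0.036 -0.021 -0.01 ] j6 2.11 w 0.247
```

>>> drive_tool(
  motion=[
    [[0, 0.05, 0], [0, 0, 0], 1],
    [[0, 0, 0], [0, 0, 0], -1],
    [[0, 0, 0], [0, 0, 0], -1],
    [[0, 0, 0], [0, 0, 0], -1],
    [[0, 0, 0], [0, 0, 0], -1],
    [[0, 0, 0], [0, 0, 0], -1],
    [[0, -0.5, 0], [0, 0, 0], -1],
    [[0, -0.9, 0], [0, 0, 0], -1],
    [[0, -0.9, 0], [0, 0, 0], -1],
    [[0, -0.9, 0], [0, 0, 0], -1],
    [[0, -0.9, 0], [0, 0, 0], -1],
    [[0, -0.9, 0], [0, 0, 0], -1],
  ],
)

```text
time: 36.6
tool_pos: [0.4261, 0.3312, 0.2202]
tool_rot: [-0.496, 0.496, -0.504, 0.504]
contact_force: [-0.1, -0.3, -0.6]
gripper_width: 1.0
```

>>> drive_tool(
  motion=[
    [[0, -0.9, 0], [0, -1, 0], -1],
    [[0, 0, 0], [0, -1, 0], -1],
    [[0, 0, 0], [0, -1, 0], -1],
    [[0, 0, 0], [0, -1, 0], -1],
    [[0, 0, 0], [0, -1, 0], -1],
    [[0, 0, 0], [0, -1, 0], -1],
    [[0, 0, 0], [0, -1, 0], -1],
    [[0, 0, 0], [0, -1, 0], -1],
    [[0, 0, 0], [0, -1, 0], -1],
    [[0, 0, 0], [0, -1, 0], -1],
  ],
)

```text
time: 37.6
tool_pos: [0.4261, 0.3312, 0.2417]
tool_rot: [0.663, -0.663, 0.246, -0.246]
contact_force: [-0.5, 0.3, 0.1]
gripper_width: 1.0
```

>>> drive_tool(
  motion=[
    [[0, 0, 0], [0, -1, 0], -1],
    [[0, 0, 0], [0, -1, 0], -1],
    [[0, 0, 0], [0, -1, 0], -1],
    [[0, 0, 0], [0, -1, 0], -1],
    [[0, 0, 0], [0, -1, 0], -1],
    [[0, 0, 0], [0, -1, 0], -1],
    [[0, 0, 0], [0, -1, 0], -1],
    [[0, 0, 0], [0, -1, 0], -1],
    [[0, 0, 0], [0, -1, 0], -1],
    [[0, 0, 0], [0, -0.3, 0], -1],
  ],
)

```text
time: 38.6
tool_pos: [0.4261, 0.3312, 0.2416]
tool_rot: [0.706, -0.706, -0.035, 0.035]
contact_force: [0.3, 0.5, 0.9]
gripper_width: 1.003
```

```bash
python3 - <<'E'
from h import *
f=grab("wrist"); P=cloud(f); go(W(0,-.064,.14),YAW)
q=P[(P[...,2]>.14)&(P[...,2]<.17)&(abs(P[...,0]-.43)<.05)&(abs(P[...,1]-.33)<.05)]
print(len(q)); 
if len(q): print(np.median(q,0),cv2.minAreaRect((q[:,:2]*1000).astype(np.float32)))
f=grab("side");P=cloud(f); q=P[(P[...,2]>.075)&(P[...,2]<.17)&(abs(P[...,0]-.43)<.04)&(abs(P[...,1]-.33)<.04)]; print("side",len(q),q.max(0))
E
```

```text
tool [0.4261 0.3312 0.2414] yaw x 5.64 shift [  6.231   4.057 -13.717]
turn y units 0.046
979
[0.42811881 0.33406683 0.15259064] ((428.4861145019531, 331.8880920410156), (30.136356353759766, 21.177867889404297), 0.6016762256622314)
side 799 [0.44238236 0.34444342 0.15560505]
```

The driver hangs upright with its top at 0.153 m. Next is the block.

>>> drive_tool(
  motion=[
    [[0.45, 0, -0.98], [0, 0.05, 0], -1],
    [[0.45, 0, -0.98], [0, 0, 0], -1],
    [[0.45, 0, -0.98], [0, 0, 0], -1],
    [[0.45, 0, -0.98], [0, 0, 0], -1],
    [[0.45, 0, -0.98], [0, 0, 0], -1],
    [[0.45, 0, -0.98], [0, 0, 0], -1],
    [[0.45, 0, -0.98], [0, 0, 0], -1],
    [[0.45, 0, -0.98], [0, 0, 0], -1],
    [[0.45, 0, -0.98], [0, 0, 0], -1],
    [[0.45, 0, -0.98], [0, 0, 0], -1],
    [[0.45, 0, -0.98], [0, 0, 0], -1],
    [[0.45, 0, -0.98], [0, 0, 0], -1],
  ],
)

```text
time: 39.9
tool_pos: [0.5884, 0.05, 0.2409]
tool_rot: [0.706, -0.706, -0.033, 0.032]
contact_force: [-0.3, 0.8, -0.1]
gripper_width: 0.998
```

>>> drive_tool(
  motion=[
    [[0.42, 0, -0.98], [0, 0, 0], -1],
    [[0.41, 0, -0.98], [0, 0, 0], -0.1],
    [[0, 1, 0], [0, 0, 0], -0.1],
    [[0, 1, 0], [0, 0, 0], -0.1],
    [[0, 1, 0], [0, 0, 0], -0.1],
    [[0, 1, 0], [0, 0, 0], -0.1],
    [[0, 1, 0], [0, 0, 0], -0.1],
    [[0, 0, 0], [0, 0, 0], -0.1],
    [[0, 0, 0], [0, 0, 0], -0.1],
  ],
)

```text
time: 40.8
tool_pos: [0.613, 0.0042, 0.1157]
tool_rot: [0.706, -0.706, -0.032, 0.033]
contact_force: [1.1, 0.5, 0.6]
gripper_width: 0.551
```

```bash
python3 - <<'E'
from h import *
f=grab("wrist"); P=cloud(f); go(W(0,-.064,.0365),YAW)
print("blue top, z=.065"); rect(f,(100,120,60),(125,255,255),.065,(270,130,380,300))
q=P[(P[...,2]>.060)&(P[...,2]<.07)&(abs(P[...,0]-.615)<.03)&(abs(P[...,1]-.005)<.03)]
print(len(q),np.round([tr(a,O) for a in (q.min(0),q.max(0),q.mean(0))],4))
E
```

```text
tool [0.6139 0.0041 0.117 ] yaw x 5.3 shift [0.04  3.22  0.044]
turn y units -0.02
blue top, z=.065
px [323. 216.] xy mm (614.9, 9.2) LxW (27.1, 22.2) long-axis deg -84.7
px [366. 137.] xy mm (636.5, 64.9) LxW (17.1, 8.1) long-axis deg 5.5
px [281. 137.] xy mm (584.1, 60.0) LxW (15.2, 8.1) long-axis deg 5.2
751 [[-0.0133 -0.0743]
 [ 0.0129 -0.0595]
 [-0.0001 -0.066 ]]
```

>>> drive_tool(
  motion=[
    [[0.04, 0.9, 0], [0, 0, 0], -0.1],
    [[0, 0.9, 0], [0, 0, 0], -0.1],
    [[0, 0.9, 0], [0, 0, 0], -0.1],
    [[0, 0.5, 0], [0, 0, 0], -0.1],
    [[0, 0, 0], [0, 0, 0], 1],
    [[0, 0, 0], [0, 0, 0], 1],
    [[0, 0, 0], [0, 0, 0], 1],
    [[0, 0, 0], [0, 0, 0], 1],
    [[0, 0, 0], [0, 0, 0], 1],
  ],
)

```text
time: 41.75
tool_pos: [0.6148, 0.0041, 0.0366]
tool_rot: [-0.706, 0.706, 0.034, -0.032]
contact_force: [0.0, -0.6, 0.8]
gripper_width: 0.271
```

>>> drive_tool(
  motion=[
    [[0, 0, -0.08], [0, 0, 0], 1],
    [[0, 0, -0.08], [0, 0, 0], 1],
  ],
)

```text
time: 41.95
tool_pos: [0.6151, 0.002, 0.0366]
tool_rot: [0.708, -0.705, -0.033, 0.032]
contact_force: [-0.8, 9.0, 3.3]
gripper_width: 0.272
```

>>> drive_tool(
  motion=[
    [[0, 0, -0.08], [0, 0, 0], 1],
    [[0, 0, -0.08], [0, 0, 0], 1],
  ],
)

```text
time: 42.15
tool_pos: [0.6154, -0.0014, 0.0366]
tool_rot: [0.708, -0.705, -0.033, 0.032]
contact_force: [-1.6, 9.6, 3.0]
gripper_width: 0.273
```

>>> drive_tool(
  motion=[
    [[0, 0, -0.1], [0, 0, 0], 1],
    [[0, 0, -0.1], [0, 0, 0], 1],
    [[0, 0, -0.1], [0, 0, 0], 1],
    [[0, 0, -0.1], [0, 0, 0], 1],
  ],
)

```text
time: 42.55
tool_pos: [0.6165, -0.0129, 0.0366]
tool_rot: [0.707, -0.706, -0.034, 0.032]
contact_force: [-0.4, 4.6, 3.4]
gripper_width: 0.269
```

>>> drive_tool(
  motion=[
    [[0, 0, -0.2], [0, 0, 0], 1],
    [[0, 0, -0.2], [0, 0, 0], 1],
    [[0, 0, -0.2], [0, 0, 0], 1],
    [[0, 0, -0.2], [0, 0, 0], 1],
  ],
)

```text
time: 42.95
tool_pos: [0.6185, -0.0335, 0.0366]
tool_rot: [0.707, -0.706, -0.034, 0.032]
contact_force: [-1.0, 6.3, 1.0]
gripper_width: 0.271
```

Drawing it out took about 9.3 N with the tongue under the screw and about 5 N once clear. That is a slight drag and not a jam, so the height is set. I'll carry the block to the mat.

>>> drive_tool(
  motion=[
    [[0, 0, -0.6], [0, 0, 0], 1],
    [[0, 0, -0.6], [0, 0, 0], 1],
    [[0, 0, -0.6], [0, 0, 0], 1],
    [[0, 0, -0.6], [0, 0, 0], 1],
    [[0, 0, -0.6], [0, 0, 0], 1],
    [[0, -0.5, 0], [0, 0, 0], 1],
    [[0, -1, 0], [0, 0, 0], 1],
    [[0, -1, 0], [0, 0, 0], 1],
    [[0, -1, 0], [0, 0, 0], 1],
    [[0, -0.5, 0], [0, 0, 0], 1],
  ],
)

```text
time: 43.95
tool_pos: [0.6249, -0.1089, 0.1376]
tool_rot: [-0.706, 0.707, 0.033, -0.032]
contact_force: [0.2, -0.2, -3.2]
gripper_width: 0.267
```

>>> drive_tool(
  motion=[
    [[-0.928, 0, -0.951], [0, 0, 0], 1],
    [[-0.928, 0, -0.951], [0, 0, 0], 1],
    [[-0.928, 0, -0.951], [0, 0, 0], 1],
    [[-0.928, 0, -0.951], [0, 0, 0], 1],
    [[-0.928, 0, -0.951], [0, 0, 0], 1],
    [[-0.928, 0, -0.951], [0, 0, 0], 1],
    [[-0.928, 0, -0.951], [0, 0, 0], 1],
    [[-0.928, 0, -0.951], [0, 0, 0], 1],
    [[-0.928, 0, -0.951], [0, 0, 0], 1],
    [[0, 0, 0], [0, 0, 0], 1],
    [[0, 0, 0], [0, 0, 0], 1],
  ],
)

```text
time: 45.05
tool_pos: [0.4356, -0.3406, 0.1345]
tool_rot: [0.707, -0.706, -0.032, 0.033]
contact_force: [-0.8, 0.5, -3.1]
gripper_width: 0.268
```

```bash
python3 - <<'E'
from h import *
go([.438,-.341,.0345],YAW)
E
```

```text
tool [ 0.4356 -0.3406  0.1345] yaw x 5.24 shift [ 0.099  4.001 -0.029]
turn y units -0.033
```

>>> drive_tool(
  motion=[
    [[0.06, 1, 0], [0, 0, 0], 1],
    [[0, 1, 0], [0, 0, 0], 1],
    [[0, 1, 0], [0, 0, 0], 1],
    [[0, 0.7, 0], [0, 0, 0], 1],
    [[0, 0.3, 0], [0, 0, 0], 1],
    [[0, 0.06, 0], [0, 0, 0], 1],
    [[0, 0, 0], [0, 0, 0], 1],
  ],
)

```text
time: 45.75
tool_pos: [0.4387, -0.3397, 0.0347]
tool_rot: [0.707, -0.706, -0.033, 0.034]
contact_force: [-0.8, 1.4, -0.3]
gripper_width: 0.268
```

```bash
python3 st.py
```

```text
tool [ 0.4387 -0.3397  0.0347] yaw x 5.42 shift [ 8.318 -4.727 15.635]
[-0.81  1.41 -0.33] [ 0.155  0.203 -0.049] j6 -0.888 w 0.268
```

>>> drive_tool(
  motion=[
    [[0, 0, 0], [0, 0, 0], -0.1],
    [[0, 0, 0], [0, 0, 0], -0.1],
    [[0, 0, 0], [0, 0, 0], -0.1],
    [[0, 0, 0], [0, 0, 0], -0.1],
    [[0, -0.5, 0], [0, 0, 0], -0.1],
    [[0, -1, 0], [0, 0, 0], -0.1],
    [[0, -1, 0], [0, 0, 0], -0.1],
    [[0, -1, 0], [0, 0, 0], -0.1],
    [[0, -1, 0], [0, 0, 0], -0.1],
    [[0, -1, 0], [0, 0, 0], -0.1],
  ],
)

```text
time: 46.75
tool_pos: [0.4381, -0.3407, 0.1737]
tool_rot: [-0.706, 0.707, 0.033, -0.033]
contact_force: [-0.1, -0.2, -0.8]
gripper_width: 0.55
```

>>> drive_tool(
  motion=[
    [[0, 0, 0], [0, -1, 0], -0.1],
    [[0, 0, 0], [0, -1, 0], -0.1],
    [[0, 0, 0], [0, -1, 0], -0.1],
    [[0, 0, 0], [0, -1, 0], -0.1],
    [[0, 0, 0], [0, -1, 0], -0.1],
    [[0, 0, 0], [0, -1, 0], -0.1],
    [[0, 0, 0], [0, -1, 0], -0.1],
    [[0, 0, 0], [0, -1, 0], -0.1],
    [[0, 0, 0], [0, -1, 0], -0.1],
    [[0, 0, 0], [0, -1, 0], -0.1],
    [[0, 0, 0], [0, -1, 0], -0.1],
    [[0, 0, 0], [0, -1, 0], -0.1],
  ],
)

```text
time: 47.95
tool_pos: [0.4381, -0.3407, 0.1726]
tool_rot: [-0.594, 0.595, 0.383, -0.383]
contact_force: [-0.7, 0.1, -0.3]
gripper_width: 0.551
```

>>> drive_tool(
  motion=[
    [[0, 0, 0], [0, -1, 0], -0.1],
    [[0, 0, 0], [0, -1, 0], -0.1],
    [[0, 0, 0], [0, -1, 0], -0.1],
    [[0, 0, 0], [0, -0.5, 0], -0.1],
    [[1, 0, -0.05], [0, 0, 0], -0.1],
    [[1, 0, -0.05], [0, 0, 0], -0.1],
    [[1, 0, -0.05], [0, 0, 0], -0.1],
    [[1, 0, -0.05], [0, 0, 0], -0.1],
    [[1, 0, -0.05], [0, 0, 0], -0.1],
    [[1, 0, -0.05], [0, 0, 0], -0.1],
    [[1, 0, -0.05], [0, 0, 0], -0.1],
    [[1, 0, -0.05], [0, 0, 0], -0.1],
  ],
)

```text
time: 49.15
tool_pos: [0.4732, -0.1425, 0.1727]
tool_rot: [-0.53, 0.531, 0.468, -0.467]
contact_force: [0.2, 0.6, -0.5]
gripper_width: 0.55
```

>>> drive_tool(
  motion=[
    [[0.92, 0, 0], [0, 0, 0], -0.1],
    [[0, 0, 0], [0, 0, 0], -0.1],
    [[0, 0, 0], [0, 0, 0], -0.1],
  ],
)

```text
time: 49.45
tool_pos: [0.476, -0.1206, 0.1723]
tool_rot: [-0.53, 0.531, 0.468, -0.468]
contact_force: [0.4, -0.7, 0.6]
gripper_width: 0.548
```

```bash
cat > car.py <<'E'
from h import *
import sys
def carriers(name="wrist"):
    f=grab(name); cv2.imwrite("pics/last.png",f["img"]); out=[]
    P=cloud(f)
    for px,x,y,a,b,th in rect(f,(3,150,90),(16,255,255),.017,(0,0,640,400),60,False):
        if not(430<x<700 and -260<y<320): continue
        z=P[int(px[1])-3:int(px[1])+4,int(px[0])-3:int(px[0])+4,2]
        print("px",px,"xy",x,y,"LxW",a,b,"axis",th,"track",np.round(np.array(tr((x/1000,y/1000),O))*1000,1),"z",np.nanmedian(z).round(4)); out.append((x,y,th))
    return out
if __name__=="__main__":
    c=carriers(); s=manip.state(); i=int(sys.argv[1]) if len(sys.argv)>1 else None
    T=tool()
    x,y,th=min(c,key=lambda q:np.hypot(q[0]/1000-T[0,3],q[1]/1000-T[1,3])); print("nearest:"); go([x/1000,y/1000,.004],np.radians(th+90))
E
python3 car.py
```

```text
px [478. 205.] xy 520.7 38.9 LxW 36.6 32.7 axis -18.8 track [-90.6 -21.7] z 0.017
px [320. 179.] xy 473.8 -121.7 LxW 36.5 27.4 axis -7.1 track [-152.4 -177.1] z 0.017
px [400. 180.] xy 484.2 -41.9 LxW 36.8 28.2 axis 7.6 track [-134.6  -98.7] z 0.0171
px [545. 174.] xy 495.6 108.2 LxW 36.4 34.0 axis -10.7 track [-109.1   49.7] z 0.0173
nearest:
tool [ 0.4759 -0.1211  0.1722] yaw x 82.83 shift [-0.031  6.728  0.088]
turn y units -0.013
```

Carrier 3 has been knocked to (0.521, 0.039), and the others haven't moved. I'll pick carrier 1 now.

>>> drive_tool(
  motion=[
    [[-0.03, 1, 0.03], [0, 0, 0], -0.1],
    [[0, 1, 0], [0, 0, 0], -0.1],
    [[0, 1, 0], [0, 0, 0], -0.1],
    [[0, 1, 0], [0, 0, 0], -0.1],
    [[0, 1, 0], [0, 0, 0], -0.1],
    [[0, 1, 0], [0, 0, 0], -0.1],
    [[0, 0.7, 0], [0, 0, 0], -0.1],
    [[0, 0, 0], [0, 0, 0], 1],
    [[0, 0, 0], [0, 0, 0], 1],
    [[0, 0, 0], [0, 0, 0], 1],
    [[0, 0, 0], [0, 0, 0], 1],
    [[0, 0, 0], [0, 0, 0], 1],
  ],
)

```text
time: 50.7
tool_pos: [0.4751, -0.1214, 0.0044]
tool_rot: [-0.53, 0.531, 0.468, -0.468]
contact_force: [0.8, 0.4, -1.2]
gripper_width: 0.309
```

>>> drive_tool(
  motion=[
    [[0, -1, 0], [0, 0, 0], 1],
    [[0, -1, 0], [0, 0, 0], 1],
    [[0, -1, 0], [0, 1, 0], 1],
    [[0, 0, 0], [0, 1, 0], 1],
    [[0, 0, 0], [0, 1, 0], 1],
    [[0, 0, 0], [0, 1, 0], 1],
    [[0, 0, 0], [0, 1, 0], 1],
    [[0, 0, 0], [0, 1, 0], 1],
    [[0, 0, 0], [0, 1, 0], 1],
    [[0, 0, 0], [0, 1, 0], 1],
    [[0, 0, 0], [0, 1, 0], 1],
    [[0, 0, 0], [0, 1, 0], 1],
  ],
)

```text
time: 51.9
tool_pos: [0.4749, -0.1211, 0.0792]
tool_rot: [-0.679, 0.679, 0.199, -0.199]
contact_force: [-0.9, 0.5, -0.4]
gripper_width: 0.309
```

>>> drive_tool(
  motion=[
    [[0, 0, 0], [0, 1, 0], 1],
    [[0, 0, 0], [0, 1, 0], 1],
    [[0, 0, 0], [0, 1, 0], 1],
    [[0, 0, 0], [0, 1, 0], 1],
    [[0, 0, 0], [0, 1, 0], 1],
    [[0, 0, 0], [0, 0.5, 0], 1],
    [[0, 0, 0], [0, 0, 0], 1],
  ],
)

```text
time: 52.6
tool_pos: [0.4749, -0.1211, 0.0791]
tool_rot: [-0.706, 0.706, 0.033, -0.033]
contact_force: [0.6, -0.0, -1.1]
gripper_width: 0.306
```

```bash
python3 - <<'E'
from h import *
go(W(0,-.120,.006),YAW)
E
```

```text
tool [ 0.4749 -0.1211  0.0791] yaw x 5.35 shift [6.049 2.926 2.272]
turn y units -0.011
```

>>> drive_tool(
  motion=[
    [[0.864, 0, 0.325], [0, 0, 0], 1],
    [[0.864, 0, 0.325], [0, 0, 0], 1],
    [[0.864, 0, 0.325], [0, 0, 0], 1],
    [[0.864, 0, 0.325], [0, 0, 0], 1],
    [[0.864, 0, 0.325], [0, 0, 0], 1],
    [[0.864, 0, 0.325], [0, 0, 0], 1],
    [[0.864, 0, 0.325], [0, 0, 0], 1],
    [[0, 1, 0], [0, 0, 0], 1],
    [[0, 1, 0], [0, 0, 0], 1],
    [[0, 0.6, 0], [0, 0, 0], 1],
    [[0, 0.3, 0], [0, 0, 0], 1],
    [[0, 0, 0], [0, 0, 0], 1],
  ],
)

```text
time: 53.8
tool_pos: [0.6203, -0.0506, 0.0068]
tool_rot: [0.706, -0.706, -0.033, 0.033]
contact_force: [-0.2, 0.3, -0.0]
gripper_width: 0.306
```

```bash
python3 - <<'E'
from h import *
go(W(0,-.120,.006),YAW); print(manip.state()["contact_force"])
E
```

```text
tool [ 0.6203 -0.0506  0.0068] yaw x 5.36 shift [-0.003  0.032  0.004]
turn y units -0.009
[-0.18471017  0.29302182 -0.00690393]
```

>>> drive_tool(
  motion=[
    [[0, 0, 0], [0, 0, 0], -0.1],
    [[0, 0, 0], [0, 0, 0], -0.1],
    [[0, 0, 0], [0, 0, 0], -0.1],
    [[0, 0, 0], [0, 0, 0], -0.1],
    [[0, -1, 0], [0, 0, 0], -0.1],
    [[0, -1, 0], [0, 0, 0], -0.1],
    [[0, -1, 0], [0, 0, 0], -0.1],
    [[0, -1, 0], [0, 0, 0], -0.1],
    [[0, -1, 0], [0, 0, 0], -0.1],
  ],
)

```text
time: 54.7
tool_pos: [0.6201, -0.0505, 0.1326]
tool_rot: [-0.706, 0.706, 0.033, -0.033]
contact_force: [0.3, 0.5, -0.2]
gripper_width: 0.547
```

>>> drive_tool(
  motion=[
    [[0, -1, 0], [0, -1, 0], -0.1],
    [[0, 0, 0], [0, -1, 0], -0.1],
    [[0, 0, 0], [0, -1, 0], -0.1],
    [[0, 0, 0], [0, -1, 0], -0.1],
    [[0, 0, 0], [0, -1, 0], -0.1],
    [[0, 0, 0], [0, -1, 0], -0.1],
    [[0, 0, 0], [0, -1, 0], -0.1],
    [[0, 0, 0], [0, -1, 0], -0.1],
    [[0, 0, 0], [0, -1, 0], -0.1],
  ],
)

```text
time: 55.6
tool_pos: [0.6201, -0.0505, 0.1565]
tool_rot: [-0.639, 0.639, 0.302, -0.302]
contact_force: [0.5, -0.4, -0.1]
gripper_width: 0.55
```

>>> drive_tool(
  motion=[
    [[0, 0, 0], [0, -1, 0], -0.1],
    [[0, 0, 0], [0, -1, 0], -0.1],
    [[0, 0, 0], [0, -1, 0], -0.1],
    [[0, 0, 0], [0, -1, 0], -0.1],
    [[0, 0, 0], [0, -1, 0], -0.1],
    [[0, 0, 0], [0, -1, 0], -0.1],
    [[0, 0, 0], [0, -1, 0], -0.1],
    [[0, 0, 0], [0, -1, 0], -0.1],
    [[0, 0, 0], [0, -1, 0], -0.1],
    [[0, 0, 0], [0, -0.4, 0], -0.1],
  ],
)

```text
time: 56.6
tool_pos: [0.6201, -0.0505, 0.1565]
tool_rot: [-0.466, 0.466, 0.532, -0.531]
contact_force: [-0.6, -0.5, -0.5]
gripper_width: 0.552
```

```bash
python3 - <<'E'
from h import *
go([.486,-.040,.15],np.radians(97.3))
E
```

```text
tool [ 0.6201 -0.0505  0.1565] yaw x 97.47 shift [1.114 0.262 5.265]
turn y units 0.033
```

>>> drive_tool(
  motion=[
    [[0.186, 0, 0.878], [0, 0, 0], -0.1],
    [[0.186, 0, 0.878], [0, 0, 0], -0.1],
    [[0.186, 0, 0.878], [0, 0, 0], -0.1],
    [[0.186, 0, 0.878], [0, 0, 0], -0.1],
    [[0.186, 0, 0.878], [0, 0, 0], -0.1],
    [[0.186, 0, 0.878], [0, 0, 0], -0.1],
    [[0, 0, 0], [0, 0, 0], -0.1],
    [[0, 0, 0], [0, 0, 0], -0.1],
  ],
)

```text
time: 57.4
tool_pos: [0.4863, -0.0397, 0.1568]
tool_rot: [-0.467, 0.467, 0.531, -0.531]
contact_force: [0.4, -0.4, 1.0]
gripper_width: 0.549
```

```bash
python3 car.py
```

```text
px [297. 298.] xy 618.6 -50.2 LxW 33.4 33.4 axis -85.2 track [  -1.5 -119.6] z 0.0194
px [396. 229.] xy 521.4 40.7 LxW 36.7 29.3 axis -18.2 track [-89.7 -19.9] z 0.017
px [469. 214.] xy 495.9 110.0 LxW 36.2 30.8 axis -11.5 track [-108.6   51.5] z 0.0171
px [321. 184.] xy 484.6 -40.9 LxW 36.0 27.3 axis 7.4 track [-134.1  -97.7] z 0.0169
nearest:
tool [ 0.4867 -0.0398  0.157 ] yaw x 97.33 shift [-0.031  6.118  0.098]
turn y units -0.014
```

>>> drive_tool(
  motion=[
    [[-0.03, 1, 0.03], [0, 0, 0], -0.1],
    [[0, 1, 0], [0, 0, 0], -0.1],
    [[0, 1, 0], [0, 0, 0], -0.1],
    [[0, 1, 0], [0, 0, 0], -0.1],
    [[0, 1, 0], [0, 0, 0], -0.1],
    [[0, 1, 0], [0, 0, 0], -0.1],
    [[0, 0.1, 0], [0, 0, 0], -0.1],
    [[0, 0, 0], [0, 0, 0], 1],
    [[0, 0, 0], [0, 0, 0], 1],
    [[0, 0, 0], [0, 0, 0], 1],
    [[0, 0, 0], [0, 0, 0], 1],
    [[0, 0, 0], [0, 0, 0], 1],
  ],
)

```text
time: 58.65
tool_pos: [0.486, -0.0406, 0.0049]
tool_rot: [-0.466, 0.468, 0.531, -0.531]
contact_force: [-0.1, 0.0, 1.6]
gripper_width: 0.304
```

>>> drive_tool(
  motion=[
    [[0, -1, 0], [0, 0, 0], 1],
    [[0, -1, 0], [0, 0, 0], 1],
    [[0, -1, 0], [0, 1, 0], 1],
    [[0, 0, 0], [0, 1, 0], 1],
    [[0, 0, 0], [0, 1, 0], 1],
    [[0, 0, 0], [0, 1, 0], 1],
    [[0, 0, 0], [0, 1, 0], 1],
    [[0, 0, 0], [0, 1, 0], 1],
    [[0, 0, 0], [0, 1, 0], 1],
    [[0, 0, 0], [0, 1, 0], 1],
    [[0, 0, 0], [0, 1, 0], 1],
    [[0, 0, 0], [0, 1, 0], 1],
  ],
)

```text
time: 59.85
tool_pos: [0.4853, -0.0405, 0.0792]
tool_rot: [-0.648, 0.648, 0.283, -0.283]
contact_force: [-0.1, -0.4, -0.4]
gripper_width: 0.314
```

>>> drive_tool(
  motion=[
    [[0, 0, 0], [0, 1, 0], 1],
    [[0, 0, 0], [0, 1, 0], 1],
    [[0, 0, 0], [0, 1, 0], 1],
    [[0, 0, 0], [0, 1, 0], 1],
    [[0, 0, 0], [0, 1, 0], 1],
    [[0, 0, 0], [0, 1, 0], 1],
    [[0, 0, 0], [0, 1, 0], 1],
    [[0, 0, 0], [0, 1, 0], 1],
    [[0, 0, 0], [0, 0.4, 0], 1],
    [[0, 0, 0], [0, 0, 0], 1],
  ],
)

```text
time: 60.85
tool_pos: [0.4853, -0.0405, 0.0791]
tool_rot: [-0.706, 0.706, 0.033, -0.033]
contact_force: [0.7, -0.6, -0.7]
gripper_width: 0.308
```

```bash
python3 - <<'E'
from h import *
go(W(0,-.158,.006),YAW); print(manip.state()["gripper_width"])
E
```

```text
tool [ 0.4853 -0.0405  0.0791] yaw x 5.34 shift [ 5.336  2.926 -2.42 ]
turn y units -0.013
0.3080435561986
```

>>> drive_tool(
  motion=[
    [[0.89, 0, -0.407], [0, 0, 0], 1],
    [[0.89, 0, -0.407], [0, 0, 0], 1],
    [[0.89, 0, -0.407], [0, 0, 0], 1],
    [[0.89, 0, -0.407], [0, 0, 0], 1],
    [[0.89, 0, -0.407], [0, 0, 0], 1],
    [[0.89, 0, -0.407], [0, 0, 0], 1],
    [[0, 0, 0], [0, 0, 0], 1],
    [[0, 1, 0], [0, 0, 0], 1],
    [[0, 1, 0], [0, 0, 0], 1],
    [[0, 0.6, 0], [0, 0, 0], 1],
    [[0, 0.3, 0], [0, 0, 0], 1],
    [[0, 0, 0], [0, 0, 0], 1],
  ],
)

```text
time: 62.05
tool_pos: [0.6239, -0.0887, 0.0073]
tool_rot: [0.706, -0.706, -0.033, 0.033]
contact_force: [0.3, 0.6, -0.8]
gripper_width: 0.304
```

```bash
python3 - <<'E'
from h import *
go(W(0,-.159,.006),YAW); print(manip.state()["contact_force"])
E
```

```text
tool [ 0.6239 -0.0887  0.0073] yaw x 5.36 shift [-0.003  0.053 -0.022]
turn y units -0.008
[ 0.34103569  0.55112075 -0.80368789]
```

>>> drive_tool(
  motion=[
    [[0, 0, 0], [0, 0, 0], -0.1],
    [[0, 0, 0], [0, 0, 0], -0.1],
    [[0, 0, 0], [0, 0, 0], -0.1],
    [[0, 0, 0], [0, 0, 0], -0.1],
    [[0, -1, 0], [0, 0, 0], -0.1],
    [[0, -1, 0], [0, 0, 0], -0.1],
    [[0, -1, 0], [0, 0, 0], -0.1],
    [[0, -1, 0], [0, 0, 0], -0.1],
    [[0, -1, 0], [0, 0, 0], -0.1],
    [[0, -1, 0], [0, -1, 0], -0.1],
  ],
)

```text
time: 63.05
tool_pos: [0.6238, -0.0888, 0.1575]
tool_rot: [0.704, -0.704, -0.064, 0.064]
contact_force: [0.4, -0.1, -0.1]
gripper_width: 0.553
```

>>> drive_tool(
  motion=[
    [[0, 0, 0], [0, -1, 0], -0.1],
    [[0, 0, 0], [0, -1, 0], -0.1],
    [[0, 0, 0], [0, -1, 0], -0.1],
    [[0, 0, 0], [0, -1, 0], -0.1],
    [[0, 0, 0], [0, -1, 0], -0.1],
    [[0, 0, 0], [0, -1, 0], -0.1],
    [[0, 0, 0], [0, -1, 0], -0.1],
    [[0, 0, 0], [0, -1, 0], -0.1],
    [[0, 0, 0], [0, -1, 0], -0.1],
    [[0, 0, 0], [0, -1, 0], -0.1],
    [[0, 0, 0], [0, -1, 0], -0.1],
    [[0, 0, 0], [0, -1, 0], -0.1],
  ],
)

```text
time: 64.25
tool_pos: [0.6239, -0.0889, 0.1564]
tool_rot: [0.577, -0.577, -0.408, 0.408]
contact_force: [-0.0, -1.1, 0.2]
gripper_width: 0.551
```

>>> drive_tool(
  motion=[
    [[0, 0, 0], [0, -0.2, 0], -0.1],
    [[0, 0, 0], [0, 0, 0], -0.1],
  ],
)

```text
time: 64.45
tool_pos: [0.6239, -0.0889, 0.1564]
tool_rot: [0.575, -0.575, -0.412, 0.412]
contact_force: [0.5, 1.0, -0.2]
gripper_width: 0.549
```

```bash
python3 - <<'E'
from h import *
go([.521,.040,.15],np.radians(71.5))
E
```

```text
tool [ 0.6239 -0.0889  0.1564] yaw x 71.26 shift [3.56  0.259 5.555]
turn y units -0.048
```

>>> drive_tool(
  motion=[
    [[0.593, 0, 0.926], [0, 0, 0], -0.1],
    [[0.593, 0, 0.926], [0, 0, 0], -0.1],
    [[0.593, 0, 0.926], [0, 0, 0], -0.1],
    [[0.593, 0, 0.926], [0, 0, 0], -0.1],
    [[0.593, 0, 0.926], [0, 0, 0], -0.1],
    [[0.593, 0, 0.926], [0, 0, 0], -0.1],
    [[0, 0, 0], [0, 0, 0], -0.1],
    [[0, 0, 0], [0, 0, 0], -0.1],
  ],
)

```text
time: 65.25
tool_pos: [0.5209, 0.04, 0.1567]
tool_rot: [-0.574, 0.575, 0.412, -0.412]
contact_force: [0.5, -0.4, -0.3]
gripper_width: 0.554
```

```bash
python3 car.py
```

```text
px [282. 293.] xy 623.2 -38.9 LxW 40.2 19.8 axis -32.4 track [   4.1 -108.8] z 0.019
px [324. 186.] xy 522.1 42.3 LxW 36.1 27.4 axis -18.6 track [-88.9 -18.4] z 0.0169
px [387. 138.] xy 496.8 111.9 LxW 35.8 28.2 axis -11.2 track [-107.5   53.3] z 0.0169
nearest:
tool [0.5213 0.0396 0.1568] yaw x 71.3 shift [0.115 6.112 0.01 ]
turn y units -0.02
```

>>> drive_tool(
  motion=[
    [[0.08, 1, 0.02], [0, 0, 0], -0.1],
    [[0, 1, 0], [0, 0, 0], -0.1],
    [[0, 1, 0], [0, 0, 0], -0.1],
    [[0, 1, 0], [0, 0, 0], -0.1],
    [[0, 1, 0], [0, 0, 0], -0.1],
    [[0, 1, 0], [0, 0, 0], -0.1],
    [[0, 0.1, 0], [0, 0, 0], -0.1],
    [[0, 0, 0], [0, 0, 0], 1],
    [[0, 0, 0], [0, 0, 0], 1],
    [[0, 0, 0], [0, 0, 0], 1],
    [[0, 0, 0], [0, 0, 0], 1],
    [[0, 0, 0], [0, 0, 0], 1],
  ],
)

```text
time: 66.5
tool_pos: [0.5216, 0.0419, 0.0049]
tool_rot: [-0.574, 0.575, 0.413, -0.412]
contact_force: [0.3, -1.1, 2.3]
gripper_width: 0.308
```

>>> drive_tool(
  motion=[
    [[0, -1, 0], [0, 0, 0], 1],
    [[0, -1, 0], [0, 0, 0], 1],
    [[0, -1, 0], [0, 1, 0], 1],
    [[0, 0, 0], [0, 1, 0], 1],
    [[0, 0, 0], [0, 1, 0], 1],
    [[0, 0, 0], [0, 1, 0], 1],
    [[0, 0, 0], [0, 1, 0], 1],
    [[0, 0, 0], [0, 1, 0], 1],
    [[0, 0, 0], [0, 1, 0], 1],
    [[0, 0, 0], [0, 1, 0], 1],
    [[0, 0, 0], [0, 1, 0], 1],
    [[0, 0, 0], [0, 1, 0], 1],
  ],
)

```text
time: 67.7
tool_pos: [0.5209, 0.042, 0.0791]
tool_rot: [-0.695, 0.695, 0.13, -0.13]
contact_force: [-0.9, 0.6, -0.1]
gripper_width: 0.308
```

>>> drive_tool(
  motion=[
    [[0, 0, 0], [0, 1, 0], 1],
    [[0, 0, 0], [0, 1, 0], 1],
    [[0, 0, 0], [0, 1, 0], 1],
    [[0, 0, 0], [0, 0.2, 0], 1],
    [[0, 0, 0], [0, 0, 0], 1],
  ],
)

```text
time: 68.2
tool_pos: [0.521, 0.0419, 0.0791]
tool_rot: [-0.706, 0.706, 0.033, -0.033]
contact_force: [0.2, -0.4, -1.1]
gripper_width: 0.308
```

```bash
python3 - <<'E'
from h import *
go(W(0,-.198,.006),YAW); print(manip.state()["gripper_width"])
E
```

```text
tool [0.521  0.0419 0.0791] yaw x 5.41 shift [ 3.601  2.925 -7.174]
turn y units 0.001
0.30764026007008805
```

>>> drive_tool(
  motion=[
    [[0.45, 0, -0.897], [0, 0, 0], 1],
    [[0.45, 0, -0.897], [0, 0, 0], 1],
    [[0.45, 0, -0.897], [0, 0, 0], 1],
    [[0.45, 0, -0.897], [0, 0, 0], 1],
    [[0.45, 0, -0.897], [0, 0, 0], 1],
    [[0.45, 0, -0.897], [0, 0, 0], 1],
    [[0.45, 0, -0.897], [0, 0, 0], 1],
    [[0.45, 0, -0.897], [0, 0, 0], 1],
    [[0, 0, 0], [0, 0, 0], 1],
    [[0, 1, 0], [0, 0, 0], 1],
    [[0, 1, 0], [0, 0, 0], 1],
    [[0, 0.6, 0], [0, 0, 0], 1],
  ],
)

```text
time: 69.4
tool_pos: [0.6256, -0.1273, 0.0117]
tool_rot: [0.707, -0.706, -0.032, 0.034]
contact_force: [0.1, -0.0, -0.8]
gripper_width: 0.31
```

>>> drive_tool(
  motion=[
    [[0, 0.3, 0], [0, 0, 0], 1],
    [[0, 0, 0], [0, 0, 0], 1],
    [[0, 0, 0], [0, 0, 0], -0.1],
    [[0, 0, 0], [0, 0, 0], -0.1],
    [[0, 0, 0], [0, 0, 0], -0.1],
    [[0, 0, 0], [0, 0, 0], -0.1],
    [[0, -1, 0], [0, 0, 0], -0.1],
    [[0, -1, 0], [0, 0, 0], -0.1],
    [[0, -1, 0], [0, 0, 0], -0.1],
    [[0, -1, 0], [0, 0, 0], -0.1],
    [[0, -1, 0], [0, 0, 0], -0.1],
    [[0, -1, 0], [0, -1, 0], -0.1],
  ],
)

```text
time: 70.6
tool_pos: [0.6271, -0.1283, 0.1575]
tool_rot: [0.704, -0.704, -0.064, 0.064]
contact_force: [0.6, 0.1, -1.2]
gripper_width: 0.553
```

>>> drive_tool(
  motion=[
    [[0, 0, 0], [0, -1, 0], -0.1],
    [[0, 0, 0], [0, -1, 0], -0.1],
    [[0, 0, 0], [0, -1, 0], -0.1],
    [[0, 0, 0], [0, -1, 0], -0.1],
    [[0, 0, 0], [0, -1, 0], -0.1],
    [[0, 0, 0], [0, -1, 0], -0.1],
    [[0, 0, 0], [0, -1, 0], -0.1],
    [[0, 0, 0], [0, -1, 0], -0.1],
    [[0, 0, 0], [0, -1, 0], -0.1],
    [[0, 0, 0], [0, -1, 0], -0.1],
    [[0, 0, 0], [0, -1, 0], -0.1],
    [[0, 0, 0], [0, -1, 0], -0.1],
  ],
)

```text
time: 71.8
tool_pos: [0.6272, -0.1283, 0.1564]
tool_rot: [0.577, -0.577, -0.408, 0.408]
contact_force: [0.9, 0.3, 0.1]
gripper_width: 0.547
```

>>> drive_tool(
  motion=[
    [[0, 0, 0], [0, -1, 0], -0.1],
    [[0, 0, 0], [0, -0.7, 0], -0.1],
    [[0, 0, 0], [0, 0, 0], -0.1],
  ],
)

```text
time: 72.1
tool_pos: [0.6272, -0.1283, 0.1564]
tool_rot: [0.546, -0.546, -0.449, 0.449]
contact_force: [-0.1, -0.3, 0.3]
gripper_width: 0.549
```

```bash
python3 - <<'E'
from h import *
go([.497,.112,.15],np.radians(79))
E
```

```text
tool [ 0.6272 -0.1283  0.1564] yaw x 78.83 shift [8.422 0.259 6.973]
turn y units -0.035
```

>>> drive_tool(
  motion=[
    [[0.936, 0, 0.775], [0, 0, 0], -0.1],
    [[0.936, 0, 0.775], [0, 0, 0], -0.1],
    [[0.936, 0, 0.775], [0, 0, 0], -0.1],
    [[0.936, 0, 0.775], [0, 0, 0], -0.1],
    [[0.936, 0, 0.775], [0, 0, 0], -0.1],
    [[0.936, 0, 0.775], [0, 0, 0], -0.1],
    [[0.936, 0, 0.775], [0, 0, 0], -0.1],
    [[0.936, 0, 0.775], [0, 0, 0], -0.1],
    [[0.936, 0, 0.775], [0, 0, 0], -0.1],
    [[0, 0, 0], [0, 0, 0], -0.1],
    [[0, 0, 0], [0, 0, 0], -0.1],
  ],
)

```text
time: 73.2
tool_pos: [0.4969, 0.1123, 0.1566]
tool_rot: [-0.546, 0.546, 0.449, -0.449]
contact_force: [-0.2, 0.6, 0.7]
gripper_width: 0.548
```

```bash
python3 car.py
```

```text
px [136. 325.] xy 619.1 -131.9 LxW 39.7 16.4 axis -59.3 track [  -8.7 -201. ] z 0.0186
px [322. 185.] xy 496.3 112.8 LxW 36.0 27.2 axis -11.1 track [-107.9   54.2] z 0.0169
nearest:
tool [0.4973 0.1118 0.1567] yaw x 78.81 shift [0.034 6.108 0.05 ]
turn y units -0.019
```

>>> drive_tool(
  motion=[
    [[0.03, 1, 0.03], [0, 0, 0], -0.1],
    [[0, 1, 0], [0, 0, 0], -0.1],
    [[0, 1, 0], [0, 0, 0], -0.1],
    [[0, 1, 0], [0, 0, 0], -0.1],
    [[0, 1, 0], [0, 0, 0], -0.1],
    [[0, 1, 0], [0, 0, 0], -0.1],
    [[0, 0.1, 0], [0, 0, 0], -0.1],
    [[0, 0, 0], [0, 0, 0], 1],
    [[0, 0, 0], [0, 0, 0], 1],
    [[0, 0, 0], [0, 0, 0], 1],
    [[0, 0, 0], [0, 0, 0], 1],
    [[0, 0, 0], [0, 0, 0], 1],
  ],
)

```text
time: 74.45
tool_pos: [0.4971, 0.113, 0.0049]
tool_rot: [-0.546, 0.547, 0.449, -0.449]
contact_force: [-0.6, -0.3, 2.8]
gripper_width: 0.307
```

>>> drive_tool(
  motion=[
    [[0, -1, 0], [0, 0, 0], 1],
    [[0, -1, 0], [0, 0, 0], 1],
    [[0, -1, 0], [0, 1, 0], 1],
    [[0, -1, 0], [0, 1, 0], 1],
    [[0, 0, 0], [0, 1, 0], 1],
    [[0, 0, 0], [0, 1, 0], 1],
    [[0, 0, 0], [0, 1, 0], 1],
    [[0, 0, 0], [0, 1, 0], 1],
    [[0, 0, 0], [0, 1, 0], 1],
    [[0, 0, 0], [0, 1, 0], 1],
    [[0, 0, 0], [0, 1, 0], 1],
    [[0, 0, 0], [0, 1, 0], 1],
  ],
)

```text
time: 75.65
tool_pos: [0.4963, 0.113, 0.1041]
tool_rot: [0.685, -0.685, -0.175, 0.175]
contact_force: [0.3, -0.8, -0.3]
gripper_width: 0.309
```

>>> drive_tool(
  motion=[
    [[0, 0, 0], [0, 1, 0], 1],
    [[0, 0, 0], [0, 1, 0], 1],
    [[0, 0, 0], [0, 1, 0], 1],
    [[0, 0, 0], [0, 1, 0], 1],
    [[0, 0, 0], [0, 0.7, 0], 1],
    [[0, 0, 0], [0, 0, 0], 1],
  ],
)

```text
time: 76.25
tool_pos: [0.4963, 0.113, 0.1041]
tool_rot: [0.706, -0.706, -0.033, 0.033]
contact_force: [1.3, 0.7, -0.1]
gripper_width: 0.31
```

```bash
python3 - <<'E'
from h import *
go(W(0,-.237,.006),YAW); print(manip.state()["gripper_width"])
E
```

```text
tool [0.4963 0.113  0.1041] yaw x 5.35 shift [  4.327   3.925 -11.652]
turn y units -0.01
0.309573117078188
```

>>> drive_tool(
  motion=[
    [[0.3606, 0, -0.971], [0, 0, 0], 1],
    [[0.3606, 0, -0.971], [0, 0, 0], 1],
    [[0.3606, 0, -0.971], [0, 0, 0], 1],
    [[0.3606, 0, -0.971], [0, 0, 0], 1],
    [[0.3606, 0, -0.971], [0, 0, 0], 1],
    [[0.3606, 0, -0.971], [0, 0, 0], 1],
    [[0.3606, 0, -0.971], [0, 0, 0], 1],
    [[0.3606, 0, -0.971], [0, 0, 0], 1],
    [[0.3606, 0, -0.971], [0, 0, 0], 1],
    [[0.3606, 0, -0.971], [0, 0, 0], 1],
    [[0.3606, 0, -0.971], [0, 0, 0], 1],
    [[0.3606, 0, -0.971], [0, 0, 0], 1],
  ],
)

```text
time: 77.45
tool_pos: [0.6315, -0.168, 0.1039]
tool_rot: [0.706, -0.706, -0.033, 0.034]
contact_force: [0.3, 0.6, -0.0]
gripper_width: 0.309
```

>>> drive_tool(
  motion=[
    [[0, 1, 0], [0, 0, 0], 1],
    [[0, 1, 0], [0, 0, 0], 1],
    [[0, 1, 0], [0, 0, 0], 1],
    [[0, 0.6, 0], [0, 0, 0], 1],
    [[0, 0.3, 0], [0, 0, 0], 1],
    [[0, 0, 0], [0, 0, 0], 1],
    [[0, 0, 0], [0, 0, 0], -0.1],
    [[0, 0, 0], [0, 0, 0], -0.1],
    [[0, 0, 0], [0, 0, 0], -0.1],
    [[0, 0, 0], [0, 0, 0], -0.1],
  ],
)

```text
time: 78.45
tool_pos: [0.6313, -0.1671, 0.0067]
tool_rot: [-0.706, 0.706, 0.033, -0.033]
contact_force: [-0.5, 0.6, -0.1]
gripper_width: 0.548
```

>>> drive_tool(
  motion=[
    [[0, -1, 0], [0, 0, 0], -0.1],
    [[0, -1, 0], [0, 0, 0], -0.1],
    [[0, -1, 0], [0, 0, 0], -0.1],
    [[0, -1, 0], [0, 0, 0], -0.1],
    [[0, -1, 0], [0, 0, 0], -0.1],
    [[0, -1, 0], [0, 0, 0], -0.1],
    [[0, 0, 0], [0, 0, 0], -0.1],
    [[0, 0, 0], [0, 0, 0], -0.1],
  ],
)

```text
time: 79.25
tool_pos: [0.6315, -0.1672, 0.157]
tool_rot: [-0.706, 0.707, 0.033, -0.032]
contact_force: [0.5, 0.2, -0.2]
gripper_width: 0.551
```

```bash
python3 - <<'E'
from car import *
carriers(); f=cv2.imread("pics/last.png"); cv2.imwrite("pics/w11.png",f)
go([.397,-.3985,.15],np.radians(-95))
E
```

```text
px [320. 164.] xy 630.4 -146.7 LxW 73.3 27.3 axis -83.8 track [   1.1 -216.8] z 0.0185
px [321.  75.] xy 622.8 -69.4 LxW 71.9 26.9 axis -84.9 track [   0.8 -139.1] z 0.0173
tool [ 0.6307 -0.1669  0.1555] yaw x 5.34 shift [-10.168   0.226  -8.356]
turn y units -15.933
```

View pics/w11.png

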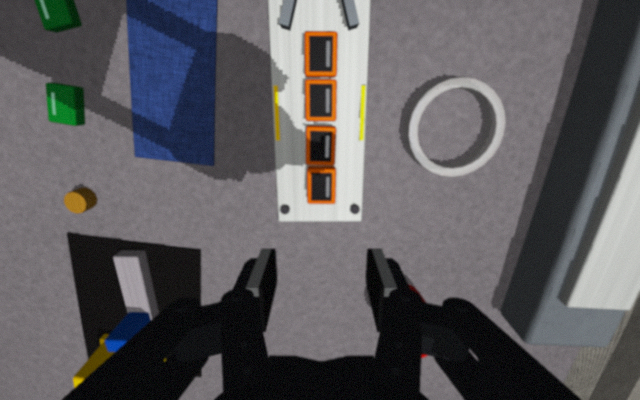

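All four carriers are in a straight, centred line on the infeed, at (320,54), (320,100), (320,146) and (320,186) in the picture. Next I'll fetch the stick.

>>> drive_tool(
  motion=[
    [[-0.9244, 0, -0.76], [0, 0, 0], -0.1],
    [[-0.9244, 0, -0.76], [0, 0, 0], -0.1],
    [[-0.9244, 0, -0.76], [0, 0, 0], -0.1],
    [[-0.9244, 0, -0.76], [0, 0, 0], -0.1],
    [[-0.9244, 0, -0.76], [0, 0, 0], -0.1],
    [[-0.9244, 0, -0.76], [0, 0, 0], -0.1],
    [[-0.9244, 0, -0.76], [0, 0, 0], -0.1],
    [[-0.9244, 0, -0.76], [0, 0, 0], -0.1],
    [[-0.9244, 0, -0.76], [0, 0, 0], -0.1],
    [[-0.9244, 0, -0.76], [0, 0, 0], -0.1],
    [[-0.9244, 0, -0.76], [0, 0, 0], -0.1],
    [[0, 0, 0], [0, 1, 0], -0.1],
  ],
)

```text
time: 80.5
tool_pos: [0.3946, -0.4, 0.1542]
tool_rot: [0.708, -0.706, 0.001, 0.001]
contact_force: [0.4, -0.9, 0.1]
gripper_width: 0.547
```

>>> drive_tool(
  motion=[
    [[0, 0, 0], [0, 1, 0], -0.1],
    [[0, 0, 0], [0, 1, 0], -0.1],
    [[0, 0, 0], [0, 1, 0], -0.1],
    [[0, 0, 0], [0, 1, 0], -0.1],
    [[0, 0, 0], [0, 1, 0], -0.1],
    [[0, 0, 0], [0, 1, 0], -0.1],
    [[0, 0, 0], [0, 1, 0], -0.1],
    [[0, 0, 0], [0, 1, 0], -0.1],
    [[0, 0, 0], [0, 1, 0], -0.1],
    [[0, 0, 0], [0, 1, 0], -0.1],
    [[0, 0, 0], [0, 1, 0], -0.1],
    [[0, 0, 0], [0, 1, 0], -0.1],
  ],
)

```text
time: 81.7
tool_pos: [0.3967, -0.3977, 0.154]
tool_rot: [0.613, -0.612, 0.354, -0.352]
contact_force: [-0.1, 0.1, -0.5]
gripper_width: 0.548
```

>>> drive_tool(
  motion=[
    [[0, 0, 0], [0, 1, 0], -0.1],
    [[0, 0, 0], [0, 1, 0], -0.1],
    [[0, 0, 0], [0, 1, 0], -0.1],
    [[0, 0, 0], [0, 1, 0], -0.1],
    [[0, 0, 0], [0, 1, 0], -0.1],
    [[0, 0, 0], [0, 1, 0], -0.1],
    [[0, 0, 0], [0, 1, 0], -0.1],
    [[0, 0, 0], [0, 0, 0], -0.1],
    [[0, 0, 0], [0, 0, 0], -0.1],
  ],
)

```text
time: 82.6
tool_pos: [0.397, -0.3982, 0.155]
tool_rot: [0.48, -0.48, 0.52, -0.519]
contact_force: [0.1, 0.1, -0.4]
gripper_width: 0.549
```

```bash
python3 - <<'E'
from h import *
f=grab("wrist"); P=cloud(f); cv2.imwrite("pics/w12.png",f["img"]); hsv=cv2.cvtColor(f["img"],cv2.COLOR_BGR2HSV); m=cv2.inRange(hsv,(20,110,60),(34,255,255))>0
q=P[m&(P[...,2]>.06)&(P[...,2]<.075)]; print(len(q),q.mean(0),cv2.minAreaRect((q[:,:2]*1000).astype(np.float32)))
q=P[m&(P[...,2]>.009)&(P[...,2]<.016)&(P[...,0]<.7)&(P[...,1]<-.35)]; print(len(q),cv2.minAreaRect((q[:,:2]*1000).astype(np.float32)))
go([.397,-.3985,.0345],np.radians(-95))
E
```

```text
634 [ 0.39656196 -0.39884499  0.06585598] ((395.72503662109375, -398.7554626464844), (21.504301071166992, 19.281177520751953), 84.3850326538086)
1787 ((439.13250732421875, -402.7314453125), (23.88804054260254, 80.06197357177734), 84.84088897705078)
tool [ 0.3971 -0.3983  0.1553] yaw x -94.58 shift [1.600e-02 4.832e+00 2.000e-03]
turn y units 0.084
```

>>> drive_tool(
  motion=[
    [[0, 1, 0], [0, 0.1, 0], -0.1],
    [[0, 1, 0], [0, 0, 0], -0.1],
    [[0, 1, 0], [0, 0, 0], -0.1],
    [[0, 1, 0], [0, 0, 0], -0.1],
    [[0, 0.83, 0], [0, 0, 0], -0.1],
    [[0, 0, 0], [0, 0, 0], 1],
    [[0, 0, 0], [0, 0, 0], 1],
    [[0, 0, 0], [0, 0, 0], 1],
    [[0, 0, 0], [0, 0, 0], 1],
    [[0, 0, 0], [0, 0, 0], 1],
    [[0, -1, 0], [0, 0, 0], 1],
    [[0, -1, 0], [0, 0, 0], 1],
  ],
)

```text
time: 83.85
tool_pos: [0.3971, -0.3982, 0.0858]
tool_rot: [0.477, -0.477, 0.523, -0.521]
contact_force: [0.4, -0.7, -1.1]
gripper_width: 0.245
```

>>> drive_tool(
  motion=[
    [[0, -1, 0], [0, 0, 0], 1],
    [[0, -1, 0], [0, -1, 0], 1],
    [[0, 0, 0], [0, -1, 0], 1],
    [[0, 0, 0], [0, -1, 0], 1],
    [[0, 0, 0], [0, -1, 0], 1],
    [[0, 0, 0], [0, -1, 0], 1],
    [[0, 0, 0], [0, -1, 0], 1],
    [[0, 0, 0], [0, -1, 0], 1],
    [[0, 0, 0], [0, -1, 0], 1],
    [[0, 0, 0], [0, -1, 0], 1],
    [[0, 0, 0], [0, -1, 0], 1],
    [[0, 0, 0], [0, -1, 0], 1],
  ],
)

```text
time: 85.05
tool_pos: [0.3976, -0.3989, 0.1363]
tool_rot: [-0.664, 0.665, -0.241, 0.242]
contact_force: [-0.1, 0.3, -0.2]
gripper_width: 0.25
```

>>> drive_tool(
  motion=[
    [[0, 0, 0], [0, -1, 0], 1],
    [[0, 0, 0], [0, -1, 0], 1],
    [[0, 0, 0], [0, -1, 0], 1],
    [[0, 0, 0], [0, -1, 0], 1],
    [[0, 0, 0], [0, -1, 0], 1],
    [[0, 0, 0], [0, -1, 0], 1],
    [[0, 0, 0], [0, -1, 0], 1],
    [[0, 0, 0], [0, -1, 0], 1],
    [[0, 0, 0], [0, -1, 0], 1],
    [[0, 0, 0], [0, 0, 0], 1],
    [[0, 0, 0], [0, 0, 0], 1],
  ],
)

```text
time: 86.15
tool_pos: [0.3976, -0.3989, 0.1361]
tool_rot: [-0.706, 0.707, 0.029, -0.029]
contact_force: [-0.2, 0.1, -1.4]
gripper_width: 0.251
```

```bash
python3 - <<'E'
from h import *
go(W(0,-.347,.14),YAW); print(manip.state()["gripper_width"])
f=grab("wrist"); T=tool(); P=cloud(f); hsv=cv2.cvtColor(f["img"],cv2.COLOR_BGR2HSV); m=cv2.inRange(hsv,(20,110,60),(34,255,255))>0
q=P[m&(abs(P[...,2]-(T[2,3]-.0215))<.006)]; q=(q-T[:3,3])@T[:3,:3]
print(len(q),"tool x/z mm",cv2.minAreaRect((q[:,[0,2]]*1000).astype(np.float32)),"front z",q[:,2].max(),"y",np.median(q[:,1]))
E
```

```text
tool [ 0.3976 -0.3989  0.1361] yaw x 4.74 shift [10.128 -0.153  4.075]
turn y units -0.133
0.25140504627062976
4790 tool x/z mm ((0.9125537872314453, 39.60796356201172), (81.27139282226562, 24.123382568359375), 89.97909545898438) front z 0.08023989528427099 y 0.022192255926960183
```

>>> drive_tool(
  motion=[
    [[0.917, 0, 0.37], [0, -0.13, 0], 1],
    [[0.917, 0, 0.37], [0, 0, 0], 1],
    [[0.917, 0, 0.37], [0, 0, 0], 1],
    [[0.917, 0, 0.37], [0, 0, 0], 1],
    [[0.917, 0, 0.37], [0, 0, 0], 1],
    [[0.917, 0, 0.37], [0, 0, 0], 1],
    [[0.917, 0, 0.37], [0, 0, 0], 1],
    [[0.917, 0, 0.37], [0, 0, 0], 1],
    [[0.917, 0, 0.37], [0, 0, 0], 1],
    [[0.917, 0, 0.37], [0, 0, 0], 1],
    [[0.917, 0, 0.37], [0, 0, 0], 1],
    [[0, 0, 0], [0, 0, 0], 1],
  ],
)

```text
time: 87.4
tool_pos: [0.641, -0.2721, 0.1358]
tool_rot: [0.706, -0.706, -0.035, 0.034]
contact_force: [-0.2, 0.6, -0.8]
gripper_width: 0.247
```

```bash
python3 - <<'E'
from h import *
go(W(-.001,-.347,.038),YAW)
f=grab("scene"); P=cloud(f); hsv=cv2.cvtColor(f["img"],cv2.COLOR_BGR2HSV); m=(cv2.inRange(hsv,(0,120,60),(8,255,255))|cv2.inRange(hsv,(172,120,60),(180,255,255)))>0
m[:, :150]=0; m[:,230:]=0; q=P[m]; q=q[~np.isnan(q[:,0])]; print("cup",np.percentile(q,2,axis=0),np.percentile(q,98,axis=0))
from car import carriers; carriers("scene")
E
```

```text
tool [ 0.641  -0.2721  0.1358] yaw x 5.58 shift [-0.039  3.91  -0.177]
turn y units 0.034
cup [ 0.46928786 -0.31962331  0.01691385] [ 0.76242568 -0.17516161  0.52427411]
px [267. 270.] xy 634.9 -146.6 LxW 69.3 25.7 axis -84.4 track [   5.6 -217.1] z 0.0179
px [302. 266.] xy 627.1 -68.1 LxW 67.7 25.2 axis -84.7 track [   5.2 -138.2] z 0.0176
```

>>> drive_tool(
  motion=[
    [[-0.04, 1, -0.15], [0, 0, 0], 1],
    [[0, 1, 0], [0, 0, 0], 1],
    [[0, 1, 0], [0, 0, 0], 1],
    [[0, 0.6, 0], [0, 0, 0], 1],
    [[0, 0.3, 0], [0, 0, 0], 1],
    [[0, 0, 0], [0, 0, 0], 1],
    [[0, 0, 0], [0, 0, 0], 1],
  ],
)

```text
time: 88.2
tool_pos: [0.639, -0.2781, 0.0396]
tool_rot: [-0.706, 0.707, 0.034, -0.033]
contact_force: [0.2, -1.1, -1.1]
gripper_width: 0.25
```

```bash
python3 - <<'E'
from h import *
go(W(-.001,-.347,.038),YAW); print(manip.state()["contact_force"])
E
```

```text
tool [ 0.639  -0.2781  0.0396] yaw x 5.46 shift [0.067 0.065 0.055]
turn y units 0.012
[ 0.23724567 -1.05076754 -1.05362695]
```

>>> drive_tool(
  motion=[
    [[0, 0, 0.3], [0, 0, 0], 1],
    [[0, 0, 0.3], [0, 0, 0], 1],
    [[0, 0, 0.3], [0, 0, 0], 1],
    [[0, 0, 0.3], [0, 0, 0], 1],
    [[0, 0, 0.3], [0, 0, 0], 1],
    [[0, 0, 0.3], [0, 0, 0], 1],
    [[0, 0, 0.3], [0, 0, 0], 1],
    [[0, 0, 0.3], [0, 0, 0], 1],
    [[0, 0, 0], [0, 0, 0], 1],
  ],
)

```text
time: 89.1
tool_pos: [0.6322, -0.2162, 0.0378]
tool_rot: [0.707, -0.706, -0.034, 0.034]
contact_force: [1.0, 0.5, -0.6]
gripper_width: 0.246
```

```bash
python3 - <<'E'
from h import *
go(W(-.001,-.055,.038),YAW)
from car import carriers; carriers("scene"); carriers("wrist")
E
```

```text
tool [ 0.6322 -0.2162  0.0378] yaw x 5.53 shift [1.260e-01 6.000e-03 9.244e+00]
turn y units 0.026
px [300. 265.] xy 625.7 -70.6 LxW 124.1 29.0 axis -82.7 track [   3.6 -140.6] z 0.0182
px [328.  46.] xy 626.3 -112.8 LxW 44.1 27.6 axis -83.0 track [   0.2 -182.6] z 0.0188
```

>>> drive_tool(
  motion=[
    [[0.08, 0, 0.2], [0, 0, 0], 1],
    [[0, 0, 0.3], [0, 0, 0], 1],
    [[0, 0, 0.3], [0, 0, 0], 1],
    [[0, 0, 0.3], [0, 0, 0], 1],
    [[0, 0, 0.3], [0, 0, 0], 1],
    [[0, 0, 0.3], [0, 0, 0], 1],
    [[0, 0, 0.3], [0, 0, 0], 1],
    [[0, 0, 0], [0, 0, 0], 1],
  ],
)

```text
time: 90.0
tool_pos: [0.6296, -0.1664, 0.0382]
tool_rot: [0.707, -0.706, -0.034, 0.034]
contact_force: [-0.5, -0.2, -0.6]
gripper_width: 0.249
```

```bash
python3 - <<'E'
from h import *
for _ in range(2): go(W(-.001,-.055,.038),YAW); grab("wrist")
print(manip.state()["contact_force"])
from car import carriers; carriers("wrist"); f=cv2.imread("pics/last.png"); cv2.imwrite("pics/w13.png",cv2.resize(f[0:270,200:440],None,fx=2.2,fy=2.2))
E
```

```text
tool [ 0.6296 -0.1664  0.0382] yaw x 5.54 shift [0.037 0.014 7.253]
turn y units 0.027
tool [ 0.6298 -0.167   0.0383] yaw x 5.53 shift [0.033 0.015 7.275]
turn y units 0.025
[ 0.35639262 -0.08957573 -0.77898974]
px [326.  45.] xy 623.1 -63.1 LxW 43.2 27.6 axis -82.8 track [   1.7 -132.9] z 0.0191
```

View pics/w13.png

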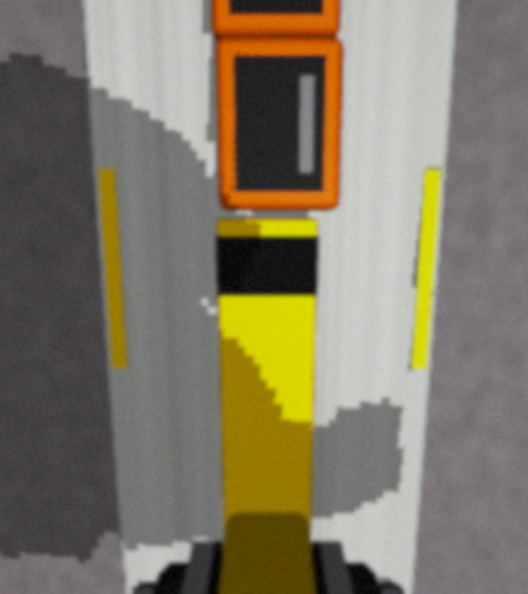

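The stick's front is behind the last carrier at about (267,225), roughly 2 mm left of its centre. The train is straight, so I'll keep pushing with a small sideways correction.

>>> drive_tool(
  motion=[
    [[0.04, 0, 0], [0, 0, 0], 1],
    [[0.02, 0, 0.3], [0, 0, 0], 1],
    [[0, 0, 0.3], [0, 0, 0], 1],
    [[0, 0, 0.3], [0, 0, 0], 1],
    [[0, 0, 0.3], [0, 0, 0], 1],
    [[0, 0, 0.3], [0, 0, 0], 1],
    [[0, 0, 0.3], [0, 0, 0], 1],
    [[0, 0, 0.3], [0, 0, 0], 1],
    [[0, 0, 0], [0, 0, 0], 1],
  ],
)

```text
time: 91.05
tool_pos: [0.626, -0.1139, 0.0381]
tool_rot: [0.707, -0.706, -0.034, 0.034]
contact_force: [0.3, 0.5, -0.9]
gripper_width: 0.246
```

```bash
python3 - <<'E'
from h import *
go(W(-.001,-.055,.038),YAW)
from car import carriers; carriers("wrist"); carriers("scene")
E
```

```text
tool [ 0.626  -0.1139  0.0381] yaw x 5.54 shift [-0.021  0.009  5.149]
turn y units 0.027
px [324.  46.] xy 618.3 -10.7 LxW 44.4 28.4 axis -84.4 track [  1.9 -80.2] z 0.0193
```

>>> drive_tool(
  motion=[
    [[0, 0, 0.3], [0, 0, 0], 1],
    [[0, 0, 0.3], [0, 0, 0], 1],
    [[0, 0, 0.3], [0, 0, 0], 1],
    [[0, 0, 0.3], [0, 0, 0], 1],
    [[0, 0, 0.3], [0, 0, 0], 1],
    [[0, 0, 0.3], [0, 0, 0], 1],
    [[0, 0, 0.3], [0, 0, 0], 1],
    [[0, 0, 0], [0, 0, 0], 1],
  ],
)

```text
time: 91.95
tool_pos: [0.6211, -0.0618, 0.0382]
tool_rot: [0.707, -0.706, -0.034, 0.034]
contact_force: [0.0, -0.4, -1.1]
gripper_width: 0.248
```

```bash
python3 - <<'E'
from h import *
go(W(-.001,-.055,.038),YAW)
from car import carriers; carriers("wrist"); carriers("scene")
E
```

```text
tool [ 0.6211 -0.0618  0.0382] yaw x 5.54 shift [-0.027  0.01   3.054]
turn y units 0.027
px [324.  47.] xy 613.3 41.5 LxW 44.8 27.8 axis -83.3 track [  1.8 -27.8] z 0.019
```

>>> drive_tool(
  motion=[
    [[0, 0, 0.3], [0, 0, 0], 1],
    [[0, 0, 0.3], [0, 0, 0], 1],
    [[0, 0, 0.3], [0, 0, 0], 1],
    [[0, 0, 0.3], [0, 0, 0], 1],
    [[0, 0, 0.3], [0, 0, 0], 1],
    [[0, 0, 0.3], [0, 0, 0], 1],
    [[0, 0, 0.3], [0, 0, 0], 1],
    [[0, 0, 0.3], [0, 0, 0], 1],
  ],
)

```text
time: 92.85
tool_pos: [0.6156, -0.0028, 0.0384]
tool_rot: [-0.706, 0.706, 0.034, -0.034]
contact_force: [0.2, -1.1, 1.2]
gripper_width: 0.248
```

>>> drive_tool(
  motion=[
    [[0, 0, 0.2], [0, 0, 0], 1],
    [[0, 0, 0.2], [0, 0, 0], 1],
    [[0, 0, 0.2], [0, 0, 0], 1],
    [[0, 0, 0], [0, 0, 0], 1],
  ],
)

```text
time: 93.25
tool_pos: [0.6138, 0.0124, 0.0381]
tool_rot: [0.707, -0.706, -0.034, 0.034]
contact_force: [-0.6, -0.0, -1.1]
gripper_width: 0.247
```

```bash
python3 - <<'E'
from h import *
go(W(-.001,-.055,.038),YAW); print(manip.state()["contact_force"])
from car import *
for n in("wrist","side"):
    f=grab(n); P=cloud(f); hsv=cv2.cvtColor(f["img"],cv2.COLOR_BGR2HSV); m=cv2.inRange(hsv,(3,150,90),(16,255,255))>0
    q=P[m]; t=np.array([[*tr(p,O),p[2]] for p in q if abs(tr(p,O)[0])<.03 and abs(tr(p,O)[1])<.25 and p[2]<.03])
    if len(t): print(n,len(t),np.percentile(t,[1,50,99],axis=0).round(4).tolist())
E
```

```text
tool [0.6138 0.0124 0.0381] yaw x 5.51 shift [-0.024  0.003  0.071]
turn y units 0.021
[-0.635751   -0.02798356 -1.13520782]
wrist 2620 [[-0.0124, 0.025, 0.015], [0.0003, 0.0561, 0.0184], [0.0157, 0.0681, 0.0202]]
side 229 [[-0.0177, 0.0298, 0.0081], [0.0002, 0.1057, 0.0192], [0.0154, 0.17, 0.0242]]
```

The orange now spans track y from about +26 to +172 mm, so all four carriers are past the bridge (which ends at +12 mm). I'll draw the stick back and return it to the mat.

>>> drive_tool(
  motion=[
    [[0, 0, -0.5], [0, 0, 0], 1],
    [[0, 0, -0.6], [0, 0, 0], 1],
    [[0, 0, -0.6], [0, 0, 0], 1],
    [[0, 0, -0.6], [0, 0, 0], 1],
    [[0, 0, -0.6], [0, 0, 0], 1],
    [[0, 0, -0.6], [0, 0, 0], 1],
    [[0, 0, -0.6], [0, 0, 0], 1],
    [[0, 0, -0.6], [0, 0, 0], 1],
    [[0, 0, -0.6], [0, 0, 0], 1],
    [[0, 0, -0.5], [0, 0, 0], 1],
    [[0, -1, 0], [0, 0, 0], 1],
    [[0, -1, 0], [0, 0, 0], 1],
  ],
)

```text
time: 94.55
tool_pos: [0.627, -0.1335, 0.0875]
tool_rot: [0.707, -0.706, -0.033, 0.035]
contact_force: [0.9, -0.7, -1.6]
gripper_width: 0.248
```

>>> drive_tool(
  motion=[
    [[0, -1, 0], [0, 0, 0], 1],
    [[0, -1, 0], [0, 0, 0], 1],
    [[-0.96, 0, -0.895], [0, 0, 0], 1],
    [[-0.96, 0, -0.895], [0, 0, 0], 1],
    [[-0.96, 0, -0.895], [0, 0, 0], 1],
    [[-0.96, 0, -0.895], [0, 0, 0], 1],
    [[-0.96, 0, -0.895], [0, 0, 0], 1],
    [[-0.96, 0, -0.895], [0, 0, 0], 1],
    [[-0.96, 0, -0.895], [0, 0, 0], 1],
    [[-0.96, 0, -0.895], [0, 0, 0], 1],
    [[-0.96, 0, -0.895], [0, 0, 0], 1],
    [[-0.96, 0, -0.895], [0, 0, 0], 1],
  ],
)

```text
time: 95.75
tool_pos: [0.4093, -0.3797, 0.1384]
tool_rot: [-0.706, 0.706, 0.034, -0.034]
contact_force: [-0.4, -0.3, 0.1]
gripper_width: 0.252
```

>>> drive_tool(
  motion=[
    [[-0.96, 0, -0.895], [0, 0, 0], 1],
    [[0, 0, 0], [0, 0, 0], 1],
    [[0, 0, 0], [0, 0, 0], 1],
  ],
)

```text
time: 96.05
tool_pos: [0.3883, -0.4036, 0.1383]
tool_rot: [0.706, -0.706, -0.033, 0.033]
contact_force: [0.6, -0.4, -0.7]
gripper_width: 0.247
```

```bash
python3 - <<'E'
from h import *
go([.388,-.40,.0345],YAW); f=grab("wrist"); P=cloud(f); hsv=cv2.cvtColor(f["img"],cv2.COLOR_BGR2HSV); m=cv2.inRange(hsv,(100,120,60),(125,255,255))>0
q=P[m&(P[...,2]>.055)&(P[...,2]<.07)&(P[...,1]<-.25)]; print("block handle",len(q),q.min(0),q.max(0)) if len(q) else None
print("tongue");rect(f,(0,0,140),(180,50,255),.019,(320,60,460,300),200)
E
```

```text
tool [ 0.3883 -0.4036  0.1383] yaw x 5.4 shift [1.000e-03 4.153e+00 1.430e-01]
turn y units -0.002
block handle 822 [ 0.42712543 -0.35039569  0.05506625] [ 0.45232984 -0.33279477  0.06515786]
tongue
px [425. 224.] xy mm (465.8, -427.5) LxW (186.2, 112.2) long-axis deg -76.2
px [391.  87.] xy mm (436.9, -310.9) LxW (45.8, 27.6) long-axis deg -84.8
```

>>> drive_tool(
  motion=[
    [[0, 1, 0.1], [0, 0, 0], 1],
    [[0, 1, 0], [0, 0, 0], 1],
    [[0, 1, 0], [0, 0, 0], 1],
    [[0, 0.7, 0], [0, 0, 0], 1],
    [[0, 0.3, 0], [0, 0, 0], 1],
    [[0, 0.1, 0], [0, 0, 0], 1],
    [[0, 0, 0], [0, 0, 0], 1],
  ],
)

```text
time: 96.8
tool_pos: [0.3891, -0.4006, 0.0363]
tool_rot: [-0.706, 0.707, 0.034, -0.034]
contact_force: [0.4, -0.4, -1.3]
gripper_width: 0.247
```

>>> drive_tool(
  motion=[
    [[0, 0, 0], [0, 0, 0], -0.1],
    [[0, 0, 0], [0, 0, 0], -0.1],
    [[0, 0, 0], [0, 0, 0], -0.1],
    [[0, 0, 0], [0, 0, 0], -0.1],
    [[0, -0.5, 0], [0, 0, 0], -0.1],
    [[0, -1, 0], [0, 0, 0], -0.1],
    [[0, -1, 0], [0, 0, 0], -0.1],
    [[0, -1, 0], [0, 0, 0], -0.1],
    [[0, -1, 0], [0, 0, 0], -0.1],
    [[0, -1, 0], [0, 0, 0], -0.1],
    [[0, -1, 0], [0, 0, 0], -0.1],
    [[0, -1, 0], [0, 0, 0], -0.1],
  ],
)

```text
time: 98.0
tool_pos: [0.3884, -0.4005, 0.2255]
tool_rot: [-0.706, 0.707, 0.034, -0.034]
contact_force: [0.1, 0.5, 0.4]
gripper_width: 0.548
```

```bash
python3 - <<'E'
from car import *
f=grab("scene"); P=cloud(f); hsv=cv2.cvtColor(f["img"],cv2.COLOR_BGR2HSV)
for nm,lo,hi in(("orange",(3,150,90),(16,255,255)),("yellow",(20,120,80),(32,255,255)),("blue",(100,120,40),(125,255,255))):
    m=cv2.inRange(hsv,lo,hi); m[:140]=0; m[340:]=0; m[:,:140]=0; m[:,520:]=0
    n,l,s,c=cv2.connectedComponentsWithStats(m)
    for i in range(1,n):
        if s[i,4]>=12:
            q=P[l==i]; q=q[~np.isnan(q[:,0])]
            if len(q): print(nm,c[i].round(),s[i,4],"min",np.percentile(q,3,axis=0).round(3),"max",np.percentile(q,97,axis=0).round(3),"track y",round(tr(np.median(q,0),O)[1],3))
cv2.imwrite("pics/final.png",cv2.resize(f["img"][140:300,140:500],None,fx=2.2,fy=2.2,interpolation=cv2.INTER_CUBIC)); print(manip.state()["tool_pos"])
E
```

```text
orange [459. 173.] 248 min [0.428 0.319 0.073] max [0.446 0.339 0.152] track y 0.272
orange [415. 248.] 43 min [0.585 0.188 0.016] max [0.605 0.212 0.022] track y 0.134
orange [401. 250.] 37 min [0.589 0.159 0.015] max [0.607 0.171 0.021] track y 0.097
orange [386. 252.] 34 min [0.593 0.124 0.016] max [0.612 0.135 0.021] track y 0.061
orange [372. 253.] 18 min [0.597 0.095 0.016] max [0.613 0.101 0.02 ] track y 0.029
orange [476. 286.] 12 min [0.765 0.268 0.107] max [0.775 0.282 0.112] track y 0.188
yellow [176. 196.] 294 min [ 0.364 -0.422  0.002] max [ 0.404 -0.374  0.068] track y -0.445
yellow [249. 195.] 21 min [ 0.381 -0.213  0.016] max [ 0.397 -0.199  0.021] track y -0.253
yellow [198. 198.] 43 min [ 0.359 -0.351  0.002] max [ 0.397 -0.336  0.016] track y -0.388
yellow [206. 197.] 26 min [ 0.369 -0.325  0.004] max [ 0.396 -0.318  0.015] track y -0.367
yellow [362. 233.] 26 min [0.596 0.061 0.082] max [0.607 0.081 0.092] track y 0.003
blue [193. 204.] 114 min [ 0.362 -0.365  0.002] max [ 0.454 -0.332  0.064] track y -0.391
blue [354. 231.] 14 min [0.511 0.054 0.001] max [0.574 0.066 0.063] track y -0.009
blue [355. 241.] 17 min [0.58  0.055 0.027] max [0.599 0.059 0.062] track y -0.011
blue [364. 259.] 233 min [0.62  0.061 0.017] max [0.653 0.083 0.064] track y -0.001
[ 0.38984077 -0.40244049  0.23090397]
```

View pics/final.png

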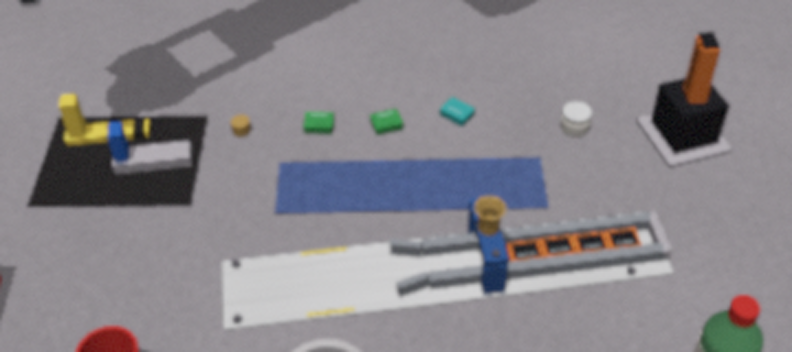

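```bash
python3 -c "
from plant import manip
print(manip.job_done(), manip.state()['time'])"
```

```text
the job is handed in; nothing more can be done
the job is handed in; nothing more can be done
```

The job is done and handed in at about 98 s; no verdict was reported.

- **Gate height:** I slid the block under the screw and turned the screw from about 0.66 to 4.20 rad, read from the slot angle in the wrist picture. Drawing the block out took about 9 N under the screw and about 5 N once clear, so it drags slightly and is not jammed. 4.20 rad lies between first touch (4.1) and the nominal drag point (4.3). I could not measure the foot height directly.
- **Carriers:** Carrier 3 was knocked aside partway through, so I located it again before picking it. I laid all four in a line on the infeed and pushed them through with the stick only. They now lie in the channel from about +26 to +172 mm, past the bridge, which ends at +12 mm.
- **Tools:** The driver hangs upright in its stand with its top at 0.153 m. The block and the stick stand on the black mat. The green and turquoise look-alikes and the other things were not touched.
- **Disagreements:** The first slot reading was uncertain by about 0.07 rad. The blade did not enter the slot at first, and dropped in after a small sideways search at about 6–8 N. Both slot readings taken after the turn agreed within 0.01 rad.

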